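# Lock the cam fittings of a shelf riser

## Robot

A 6-joint arm with a two-finger parallel gripper is mounted at the origin on the work surface. World frame = base frame: x ahead of the robot, y to its left, z up, the work surface at z = 0. Lengths are in mm, angles in degrees, forces in N, time in s.
With the tool pointing down it reaches from about 350 to 850 mm from the base axis. Payload 8.1 kg.
Tool frame: the origin (TCP) lies midway between the tips of the shut fingers; the grasp point (between the pads) lies 19 mm behind it; z points along the fingers, y is the line along which they close (so a half turn about z gives the same grasp; the last joint's range is limited). The gripper opens to 85 mm and grips with 20 to 120 N. Pads are 22 mm wide; open, the fingers measure 114 mm over their backs; the gripper's body (76 mm by 85 mm) begins 54 mm behind the grasp point. The pads swing forward as they close: fully open they stand 13 mm farther back than shut.
Start: joints at [66.383, 7.471, 85.268, -0, 87.261, -4.893], TCP at [192.587, 568.257, 231.292] pointing down, gripper open.
Joint ranges: [-169.43, 169.43], [-51.17, 129.36], [1.28, 143.12], [-76.62, 256.62], [0, 156.53], [-152.29, 152.29]. Speed limits (degrees/s): [136.94, 136.94, 159.86, 180, 180, 180].

## Interface

Orientations are given as [roll, pitch, yaw] about the fixed x, y, z axes, in that order (R = Rz(yaw) Ry(pitch) Rx(roll)).
In Python, from bench import sense, snapshot, camera_params, hand_in, masks_of, pinpoint gives the robot as it stands.
- The arm moves only by the tool step_arm, never from a script. Its argument "targets" is a list of rows, each an object with "angular": the turn, a rotation vector about the tool's x, y, z scaled (see below), a list of three; "dp": the shift along the tool's x, y, z scaled (see below), a list of three; "fingers": the closure, from 0 (fully open) to 1 (shut). A call has exactly 8 rows; each row is the pose to reach, as a shift and turn from the pose commanded when the call began, along the tool's axes at that moment, turning the shorter way round; what a row does not reach only later rows make up. The controller multiplies each number of a shift by 0.2 m and each number of a turn by 180 degrees. A row lasts 1/8 s, in which the tool goes at most 62.5 mm and 10.7 degrees, less where a joint would pass 70% of its speed; a pose out of reach is approached as far as the arm can. A call with a number of a shift or a turn outside -1 to 1 is refused whole. A call with a gripper value outside its range is refused whole. The fingers move at their own pace and stop on an object; "newtons" is the grip in N (left out, the last holds). Time passes only in rows, so rows that repeat a pose let the fingers close, or fill a call up. It gives the time, the measured TCP pose, the force, the opening and the grip force at its end, in the units of the state.
- sense(): the state, without advancing time (a new reading comes with each control period).
- snapshot(name): name is "side" or "top"; returns the picture (480x640x3 uint8, blue, green, red); there is no depth.
- camera_params(name): a dict with "vfov" (degrees; the focal length in pixels is half the picture's height over the tangent of half this angle, whatever the lens; pixels are square), "cx", "cy" (the principal point, pixels), "R" (3x3) and "t" (3): a world point X has camera coordinates R X + t. Camera axes: x right, y down, z forward; pixel columns grow to the right and rows downward; lengths in mm; the calibration is good to about 2 mm. A picture is of the moment at which its call begins. camera_params takes no time and is no camera call.
- hand_in(): hands the job in; it is judged then, once.
Trained networks look in the newest picture that a camera, given by its name, has taken for a name from the list of things; names that differ only in an ending like _2 or _b are one class to them, and where a whole thing is asked for, a point or a joint stands for the part that bears it (a point fixed in the world has none). Each returns a list of dicts, best first, with "conf" (0 to 1); they miss things now and then, are a little off and sometimes report something else, mostly with a low value. They report only what shows in the picture. A call takes as long as a camera call.
- masks_of(camera, label): "pixels" (480x640 bool, what is visible of it) and "at" ([column, row] in pixels, amid what is visible of it).
- pinpoint(camera, label): "at" ([column, row] in pixels: a listed point, or the origin of a listed thing).
The state is a dict: "time": time; "joint_pos": joint angles; "qd": joint speeds; "joint_efforts": joint torques, N m; "tool_pos": TCP position; "tcp_rot": TCP orientation; "ft_force": force on the tool from outside, world axes, zero at the start; "wrist_torque": the same for the moment, N m; "finger_gap": finger opening in mm; "grip_force": force on a finger pad.
Only numpy, scipy, OpenCV 4.12 (cv2) and the standard library are available. Lean on these libraries where they do the work, as an engineer would, in place of code of your own. Each camera call takes 0.05 s, during which the arm holds its last target. There are 200 camera calls.

## Task

Finish assembling the shelf riser that lies upside down on the sideboard: take the big square-handled screwdriver from the tool stand and with it turn every cam lock that is still loose clockwise until it is fully home, its slot parallel to the leg beside it, so that all four are locked. Then put the screwdriver back, blade down, in the hole that is free in the tool stand and let go of it. Do not touch the cams with the fingers, and do not knock over or push aside the other tools and the things standing around.

Things in the scene. Friction and masses are not known exactly. Their poses are not given: they have to be found in the camera images.
- riser: shelf riser of light wood upside down, fixed: board 180 (x) by 260 (y) by 18 mm, flat on the counter, between two upright legs 16 mm thick, 180 mm (x) long, 100 mm high at its y ends. Origin: centre of the underside; z up. Four cam locks in the board's upper face at x = +-55 mm, y = +-96 mm, each 34 mm from a leg's inner face
- cam_a (a joint): turn of cam lock a (at the riser's +y leg, at +x or -x), in rad: 0 = fully loose, slot square to the leg; grows clockwise seen from above to a hard stop at 1.571 = fully home, slot parallel to the leg. Metal disc 24.4 mm across, flush with the board's upper face, slot 4.6 mm wide right across it, 8 mm deep, its edges bevelled to 8.6 mm at the top. Takes 0.08 N m to turn, stays where it is left
- cam_b (a joint): turn of cam lock b (at the +y leg, the other place), in rad: 0 = fully loose, slot square to the leg; grows clockwise seen from above to a hard stop at 1.571 = fully home, slot parallel to the leg. Metal disc 24.4 mm across, flush with the board's upper face, slot 4.6 mm wide right across it, 8 mm deep, its edges bevelled to 8.6 mm at the top. Takes 0.08 N m to turn, stays where it is left
- cam_c (a joint): turn of cam lock c (at the riser's -y leg, at +x or -x), in rad: 0 = fully loose, slot square to the leg; grows clockwise seen from above to a hard stop at 1.571 = fully home, slot parallel to the leg. Metal disc 24.4 mm across, flush with the board's upper face, slot 4.6 mm wide right across it, 8 mm deep, its edges bevelled to 8.6 mm at the top. Takes 0.08 N m to turn, stays where it is left
- cam_d (a joint): turn of cam lock d (at the -y leg, the other place), in rad: 0 = fully loose, slot square to the leg; grows clockwise seen from above to a hard stop at 1.571 = fully home, slot parallel to the leg. Metal disc 24.4 mm across, flush with the board's upper face, slot 4.6 mm wide right across it, 8 mm deep, its edges bevelled to 8.6 mm at the top. Takes 0.08 N m to turn, stays where it is left
- cam_a_slot (a point): middle of that cam's slot at the board's upper face (18 mm above the counter); turns with the cam: its x axis runs along the slot (towards the nearest leg at joint 0), z up. The screwdriver's blade has about 0.2 rad of play in the slot, so it must turn that much past the cam
- cam_b_slot (a point): middle of that cam's slot at the board's upper face (18 mm above the counter); turns with the cam: its x axis runs along the slot (towards the nearest leg at joint 0), z up. The screwdriver's blade has about 0.2 rad of play in the slot, so it must turn that much past the cam
- cam_c_slot (a point): middle of that cam's slot at the board's upper face (18 mm above the counter); turns with the cam: its x axis runs along the slot (towards the nearest leg at joint 0), z up. The screwdriver's blade has about 0.2 rad of play in the slot, so it must turn that much past the cam
- cam_d_slot (a point): middle of that cam's slot at the board's upper face (18 mm above the counter); turns with the cam: its x axis runs along the slot (towards the nearest leg at joint 0), z up. The screwdriver's blade has about 0.2 rad of play in the slot, so it must turn that much past the cam
- driver: big screwdriver, 0.12 kg, 185 mm long: black square handle 26 by 26 mm from z = 100 to 185 mm, round 31 mm collar z = 90 to 100, shank 8 mm thick, flat blade 16 mm wide, 3 mm thick. Origin: middle of the blade's tip; z up to the handle's end; x along the blade's width, y across it, both square to the handle's flats. Starts upright in a hole of the stand, collar on its top
- driver_grip (a point): point on the screwdriver's axis in its handle, 158 mm above the blade's tip (27 mm below the handle's end); axes as the screwdriver's
- stand: wooden tool stand, fixed: base 76 by 165 mm, 105 mm high; top plate 56 (x) by 165 (y) mm, 20 mm thick, with three through-holes of 24 mm diameter in a row along y, 55 mm apart; 75 mm of room below the plate. Origin: centre of the underside; z up. Each hole holds one tool at the start; which one varies
- stand_hole0 (a point): centre of the stand's -y hole at the upper face of its top plate (105 mm above the counter)
- stand_hole1 (a point): centre of the stand's middle hole at the upper face of its top plate (105 mm above the counter)
- stand_hole2 (a point): centre of the stand's +y hole at the upper face of its top plate (105 mm above the counter)
- slim_driver: bystander in the stand: slim screwdriver with a thin round black handle 20 mm thick, 31 mm at its collar, its top 170 mm above the counter. Origin: its tip, 25 mm above the counter; z up
- bradawl: bystander in the stand: bradawl with a short round mushroom-shaped black handle up to 36 mm thick, its top 157 mm above the counter. Origin: its tip, 45 mm above the counter; z up
- glue: bystander: white bottle of wood glue, 48 mm across, 130 mm high, standing on the riser's board near its middle. Origin: centre of its underside, 18 mm above the counter; z up
- oil: bystander: tall green glass oil bottle, 66 mm across, 270 mm high, standing between the riser and the tool stand. Origin: centre of its underside; z up
- can: bystander: food can, 73 mm across, 108 mm high, behind the work. Origin: centre of its underside; z up
- jar: bystander: glass jar, 66 mm across, 90 mm high, in front of the tool stand. Origin: centre of its underside; z up
- carton: bystander: food carton 50 by 85 by 130 mm high, behind the work. Origin: centre of its underside; z up

How it is judged (in metres and radians):
On the way:
1. all four cam locks are turned fully home (value of joint each of cam_a, cam_b, cam_c, cam_d above 1.47 rad), for 0.2 s.
At the end, for the whole second after the job is handed in: all four cams within 0.1 rad (6 degrees) of their stops at 1.571 rad; the big screwdriver stands at rest, upright within 7 degrees, blade down in a hole of the tool stand with its collar down on the stand's top (within 4 mm of resting height, axis within 10 mm of the hole's centre) (all of step 1 and (horizontal distance between driver and stand_hole0 below 0.01 m or horizontal distance between driver and stand_hole1 below 0.01 m or horizontal distance between driver and stand_hole2 below 0.01 m) and z of driver in the frame of stand below 0.019 m and angle between driver's own z axis and vertical below 0.12 rad and linear speed of driver below 0.02 m/s); the robot touches nothing.
It fails at once if a finger of the robot presses on a cam lock (contact force between the fingers and cam_a above 2 N or contact force between the fingers and cam_b above 2 N or contact force between the fingers and cam_c above 2 N or contact force between the fingers and cam_d above 2 N).
It fails at once if one of the other tools in the stand is taken out or pushed aside by more than 25 mm (distance of any of slim_driver, bradawl from where it was at the start of the episode above 0.025 m).
It fails at once if the glue, oil, can, jar or carton is pushed aside by more than 25 mm or tipped over (distance of any of glue, oil, can, jar, carton from where it was at the start of the episode above 0.025 m or angle between any of glue, oil, can, jar, carton's own z axis and vertical above 0.5 rad).
It also fails if it takes over 72 s, if anything falls off the work surface, if the arm or the gripper's body presses on something with over 40 N, if the wrist force passes 120 N, or if a joint passes its speed limit or range.

## Working session

There is one attempt and no reset: what is moved stays moved. The work goes in short steps, Python scripts to look and compute and a tool call to move; the robot and the scene stay as the last step left them, time stands still between calls to the robot, and variables do not carry over. Pictures are saved under pics/ and viewed, at most 11 in all, crops included, and the job is handed in when it is done.

Besides the shell and the picture viewer there is one more tool, called by a JSON object that holds its "name" and its "arguments". step_arm: Moves the arm, as the interface text tells. Its arguments: {"type":"object","properties":{"targets":{"type":"array","items":{"type":"object","properties":{"angular":{"type":"array","items":{"type":"number","minimum":-1,"maximum":1}},"dp":{"type":"array","items":{"type":"number","minimum":-1,"maximum":1}},"fingers":{"type":"number"}}}},"newtons":{"type":"number"}},"required":["targets"]}

```bash
mkdir -p pics; ls; cat > h.py <<'E'
import numpy as np,cv2
from bench import *
def cam(n):
    p=camera_params(n);f=240/np.tan(np.radians(p['vfov'])/2)
    return f,p['cx'],p['cy'],np.array(p['R']),np.array(p['t']).ravel()
def ray(n,uv,z):
    f,cx,cy,R,t=cam(n);d=R.T@np.array([(uv[0]-cx)/f,(uv[1]-cy)/f,1]);c=-R.T@t
    return c+d*(z-c[2])/d[2]
def proj(n,X):
    f,cx,cy,R,t=cam(n);q=R@np.array(X,float)+t
    return np.array([f*q[0]/q[2]+cx,f*q[1]/q[2]+cy])
E
python3 - <<'E'
from h import *
for n in('side','top'):
    cv2.imwrite(f'pics/{n}0.png',snapshot(n));p=camera_params(n);R=np.array(p['R']);print(n,p['vfov'],p['cx'],p['cy'],(-R.T@np.array(p['t']).ravel()).round(),R.round(3).tolist())
for n,l,z in [('top','cam_a_slot',18),('top','cam_c_slot',18),('top','stand_hole0',105),('top','stand_hole1',105),('top','stand_hole2',105),('top','driver_grip',248),('top','driver',15),('top','slim_driver',25),('top','riser',0),('top','stand',0),('top','oil',0),('top','glue',18),('top','bradawl',45),('side','driver_grip',248),('side','cam_a_slot',18),('side','stand_hole1',105)]:
    print(n,l,[(round(d['conf'],2),np.round(d['at']).tolist(),ray(n,d['at'],z)[:2].round(1).tolist()) for d in pinpoint(n,l)])
print(sense())
E
```

```text
pics
side 45.742023406009906 331.33807165554373 235.78222104566012 [  89. -780.  760.] [[0.854, -0.521, 0.007], [-0.297, -0.498, -0.815], [0.428, 0.693, -0.58]]
top 44.93289625536575 318.8168734990439 244.4119870376938 [ 497.   12. 1221.] [[-0.029, -1.0, 0.012], [-0.996, 0.028, -0.082], [0.081, -0.014, -0.997]]
top cam_a_slot [(0.63, [165.0, 301.0], [487.5, 314.7])]
top cam_c_slot [(0.63, [253.0, 318.0], [448.0, 135.2]), (0.44, [448.0, 282.0], [510.5, -271.1])]
top stand_hole0 [(0.82, [458.0, 282.0], [508.0, -268.6]), (0.68, [406.0, 261.0], [551.8, -171.7]), (0.67, [427.0, 270.0], [533.2, -209.7])]
top stand_hole1 [(0.82, [458.0, 282.0], [508.0, -268.6]), (0.68, [406.0, 261.0], [551.8, -171.7]), (0.67, [427.0, 270.0], [533.2, -209.7])]
top stand_hole2 [(0.82, [458.0, 282.0], [508.0, -268.6]), (0.68, [406.0, 261.0], [551.8, -171.7]), (0.67, [427.0, 270.0], [533.2, -209.7])]
top driver_grip [(0.83, [437.0, 269.0], [529.1, -199.3]), (0.28, [232.0, 172.0], [704.4, 141.3])]
top driver []
top slim_driver [(0.71, [447.0, 281.0], [511.1, -266.1])]
top riser [(0.75, [214.0, 283.0], [522.6, 21
[... 610 characters left out ...]
.7, -262.7])]
{'time': 0.9, 'joint_pos': array([ 6.63842649e+01,  7.47166014e+00,  8.52667144e+01,  2.69798582e-04,
        8.72615987e+01, -4.89412811e+00]), 'qd': array([ 0.15200065,  0.06637711,  0.02638692,  0.1313886 , -0.02995102,
        0.09852411]), 'joint_efforts': array([ 2.87885032e-04, -5.69305515e+01, -5.00867665e+01, -2.26254715e-04,
        9.78147473e-04, -2.60339675e-05]), 'tool_pos': array([192.57397829, 568.26701841, 231.29748538]), 'tcp_rot': array([ 1.7999995e+02, -2.6622372e-04,  1.6127838e+02]), 'ft_force': array([ 0.06202184,  0.40429269, -0.57070378]), 'wrist_torque': array([ 0.01826566,  0.01454198, -0.01298327]), 'grip_force': 0.0, 'finger_gap': 85.34588081462917}
```

View pics/top0.png

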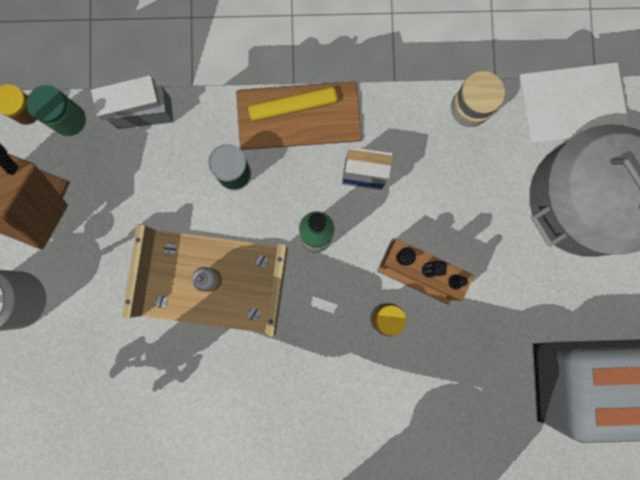

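View pics/side0.png

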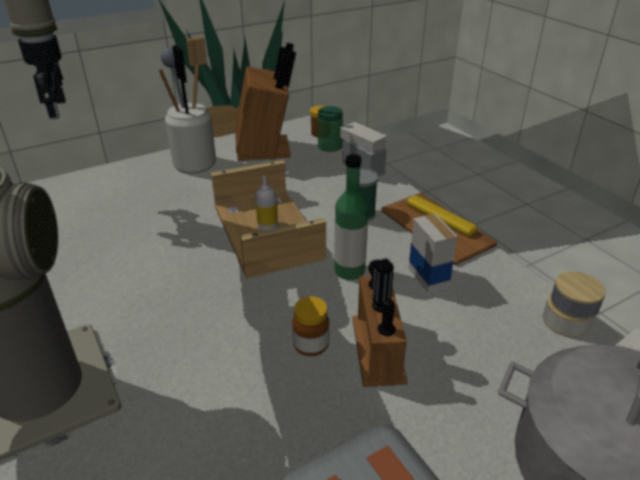

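Top view: the cams are near (170,249), (262,261), (162,301) and (254,314). The stand tools are the bradawl at (406,257), the big driver in the middle at (434,269) and the slim driver at (458,282). The oil bottle is at (316,228), between riser and stand. The side view confirms the square handle in the middle hole.

```bash
python3 - <<'E'
from h import *
im=snapshot('top')
a=cv2.resize(im[220:340,115:295],None,fx=4.4,fy=4.4,interpolation=cv2.INTER_CUBIC)
cv2.imwrite('pics/riser.png',cv2.convertScaleAbs(a,alpha=1.5)[:600])
b=cv2.resize(im[230:305,370:480],None,fx=7,fy=7,interpolation=cv2.INTER_CUBIC)
cv2.imwrite('pics/stand.png',cv2.convertScaleAbs(b,alpha=1.8)[:600])
for uv in [(170,249),(262,261),(162,301),(254,314)]: print(ray('top',uv,18).round(1))
for l in ('cam_a','driver','slim_driver','bradawl','oil','glue','jar','carton','can'):
    m=masks_of('top',l); print(l,[(round(d['conf'],2),np.round(d['at'],1).tolist(),[x.min() for x in np.nonzero(d['pixels'])]+[x.max() for x in np.nonzero(d['pixels'])]) for d in m][:5])
for l in ('cam_a_slot','cam_b_slot','cam_c_slot','cam_d_slot'):print(l,[(round(d['conf'],2),np.round(d['at'],1).tolist()) for d in pinpoint('top',l)])
E
```

```text
[594.3 303.7  18. ]
[564.1 113.9  18. ]
[487.5 320.9  18. ]
[455.5 132.6  18. ]
cam_a [(0.64, [167.1, 249.4], [np.int64(243), np.int64(165), np.int64(253), np.int64(174)]), (0.55, [260.5, 260.4], [np.int64(256), np.int64(255), np.int64(267), np.int64(267)])]
driver [(0.7, [435.4, 269.6], [np.int64(261), np.int64(421), np.int64(277), np.int64(446)])]
slim_driver [(0.62, [432.4, 268.9], [np.int64(261), np.int64(421), np.int64(277), np.int64(446)]), (0.48, [453.8, 280.0], [np.int64(274), np.int64(448), np.int64(288), np.int64(466)])]
bradawl [(0.62, [409.5, 256.2], [np.int64(247), np.int64(396), np.int64(265), np.int64(416)])]
oil [(0.86, [316.3, 231.5], [np.int64(211), np.int64(299), np.int64(251), np.int64(333)]), (0.31, [260.5, 265.3], [np.int64(256), np.int64(256), np.int64(266), np.int64(266)]), (0.19, [435.3, 267.8], [np.int64(261), np.int64(421), np.int64(277), np.int64(446)])]
glue [(0.92, [206.7, 281.0], [np.int64(267), np.int64(191), np.int64(291), np.int64(222)])]
jar [(0.91, [384.8, 319.8], [np.int64(303), np.int64(370), np.int64(335), np.int64(405)])]
carton [(0.66, [366.5, 168.1], [np.int64(147), np.int64(343), np.int64(189), np.int64(391)]), (0.55, [198.4, 288.9], [np.int64(225), np.int64(122), np.int64(336), np.int64(287)])]
can [(0.71, [229.1, 168.2], [np.int64(144), np.int64(208), np.int64(190), np.int64(250)]), (0.42, [170.1, 249.6], [np.int64(243), np.int64(164), np.int64(256), np.int64(175)])]
cam_a_slot [(0.42, [162.0, 301.3])]
cam_b_slot [(0.55, [169.9, 248.7])]
cam_c_slot [(0.64, [254.9, 315.8])]
cam_d_slot [(0.52, [260.9, 263.6])]
```

View pics/riser.png

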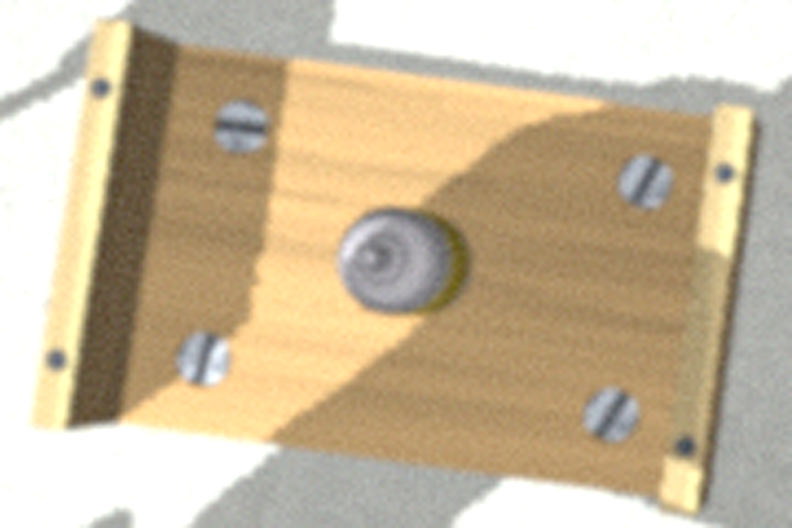

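View pics/stand.png

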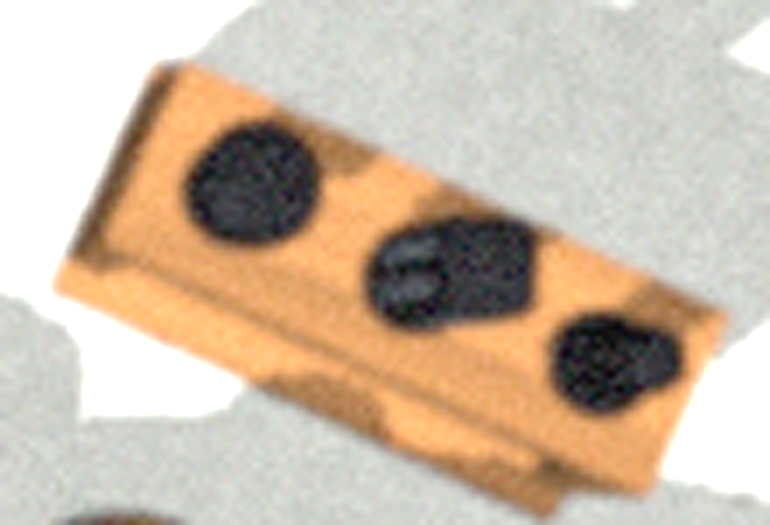

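```bash
cat >> h.py <<'E'
def fit(P,Q): # 2d rigid P->Q
    p=P.mean(0);q=Q.mean(0);a=P-p;b=Q-q
    th=np.arctan2((a[:,0]*b[:,1]-a[:,1]*b[:,0]).sum(),(a*b).sum());c,s=np.cos(th),np.sin(th)
    return np.degrees(th),q-np.array([[c,-s],[s,c]])@p
L=np.array([[55,96],[55,-96],[-55,96],[-55,-96]],float)
E
python3 - <<'E'
from h import *
im=snapshot('top')
Q=np.array([ray('top',((u)/4.4+115,v/4.4+220),18)[:2] for u,v in [(241,127),(646,182),(204,358),(612,414)]])
th,o=fit(L,Q);print(th,o);r=np.radians(th);R=np.array([[np.cos(r),-np.sin(r)],[np.sin(r),np.cos(r)]])
print((L@R.T+o).round(1).tolist(),np.abs(L@R.T+o-Q).max())
tiles=[]
for l in L:
    # output: right=-y riser, down=-x riser; 36mm, 10px/mm
    src=np.float32([proj('top',[*(R@(l+d)+o),18]) for d in ([18,18],[18,-18],[-18,-18],[-18,18])])
    H=cv2.getPerspectiveTransform(src,np.float32([[0,0],[290,0],[290,290],[0,290]]))
    tiles.append(cv2.warpPerspective(im,H,(290,290),flags=cv2.INTER_CUBIC))
m=np.vstack([np.hstack(tiles[:2]),np.hstack(tiles[2:])]);cv2.imwrite('pics/cams.png',cv2.convertScaleAbs(m,alpha=1.4))
# structure moment: dark pixels within r<9mm
s=290/36;yy,xx=np.mgrid[:290,:290]-145
for t in tiles:
    g=cv2.GaussianBlur(cv2.cvtColor(t,cv2.COLOR_BGR2GRAY),(0,0),4).astype(float)
    k=np.hypot(xx,yy)<9*s;w=np.clip(np.percentile(g[k],40)-g,0,None)*k
    print(np.degrees(.5*np.arctan2(2*(w*xx*yy).sum(),(w*(xx**2-yy**2)).sum())).round(1),[round((w*q).sum()/w.sum()/s,1) for q in(xx,yy)])
E
```

```text
-9.422523181486854 [524.99731071 218.24519804]
[[595.0, 303.9], [563.5, 114.5], [486.5, 322.0], [455.0, 132.5]] 0.3818962516238571
-1.5 [np.float64(0.2), np.float64(-0.4)]
-70.4 [np.float64(-0.9), np.float64(-0.1)]
-88.6 [np.float64(-1.5), np.float64(-1.4)]
-65.7 [np.float64(-1.0), np.float64(-0.3)]
```

View pics/cams.png

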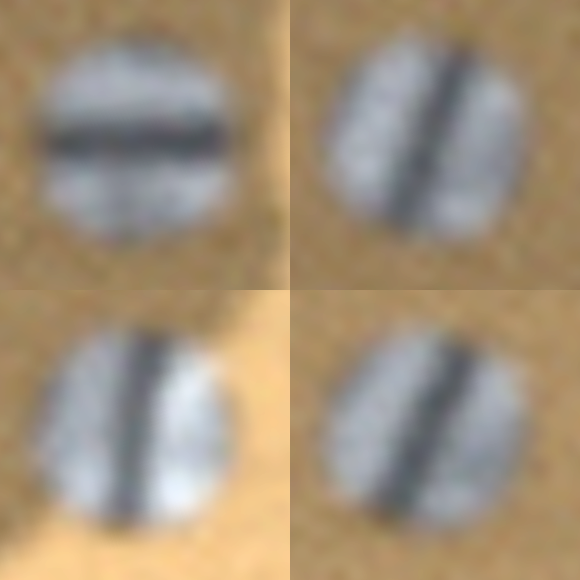

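Crop: top-left slot (x+, y+) is square to the leg, so loose. The other three are near parallel but seem tilted 7–24°. I'll average several frames and check that against the side view.

```bash
python3 - <<'E'
from h import *
th,o=-9.42,np.array([525.,218.2]);r=np.radians(th);R=np.array([[np.cos(r),-np.sin(r)],[np.sin(r),np.cos(r)]])
rows=[]
for n in('top','side'):
    im=np.mean([snapshot(n).astype(np.float32) for _ in range(5)],0);tiles=[]
    for l in L:
        src=np.float32([proj(n,[*(R@(l+d)+o),18]) for d in ([15,15],[15,-15],[-15,-15],[-15,15])])
        H=cv2.getPerspectiveTransform(src,np.float32([[0,0],[200,0],[200,200],[0,200]]))
        t=cv2.warpPerspective(im,H,(200,200),flags=cv2.INTER_CUBIC);tiles.append(np.clip(t*1.4,0,255).astype(np.uint8))
        if n=='top':
            g=t.mean(2);yy,xx=np.mgrid[:200,:200]-100;s=200/30
            best=[]
            for a in range(-90,90,2):
                c,sn=np.cos(np.radians(a)),np.sin(np.radians(a))
                for off in np.arange(-3,3.1,.5):
                    d=np.abs(-sn*xx+c*yy-off*s)/s;k=np.hypot(xx,yy)/s<9
                    best.append((g[k&(d<1.8)].mean()-g[k&(d>3)].mean(),a,off))
            print(sorted(best)[:4])
    rows.append(np.hstack(tiles))
cv2.imwrite('pics/cams2.png',np.vstack(rows));print(sense()['time'])
E
```

```text
[(np.float32(-43.7976), -2, np.float64(-0.5)), (np.float32(-43.698784), 0, np.float64(-0.5)), (np.float32(-43.538506), -4, np.float64(-0.5)), (np.float32(-43.253372), 2, np.float64(-0.5))]
[(np.float32(-39.52646), -70, np.float64(-1.0)), (np.float32(-39.406883), -72, np.float64(-1.0)), (np.float32(-39.31076), -68, np.float64(-1.0)), (np.float32(-39.01403), -74, np.float64(-1.0))]
[(np.float32(-53.923264), -84, np.float64(-1.5)), (np.float32(-53.84575), -82, np.float64(-1.5)), (np.float32(-53.738525), -84, np.float64(-2.0)), (np.float32(-53.631996), -82, np.float64(-2.0))]
[(np.float32(-39.37731), -66, np.float64(-1.0)), (np.float32(-39.297623), -68, np.float64(-1.0)), (np.float32(-39.150665), -64, np.float64(-1.0)), (np.float32(-38.912575), -70, np.float64(-1.0))]
2.15
```

View pics/cams2.png

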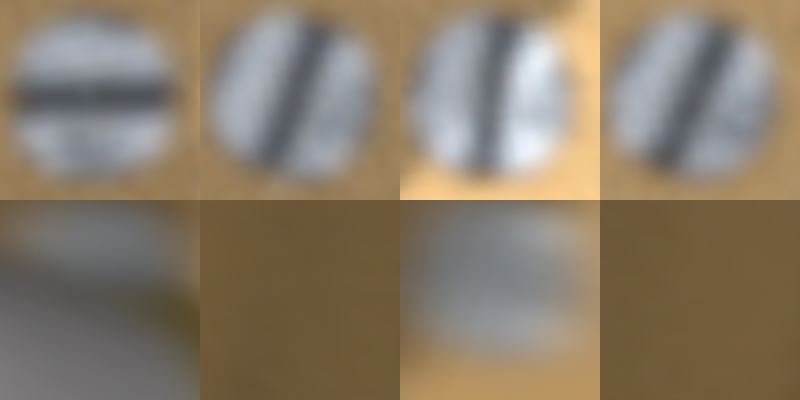

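```bash
cat > fitd.py <<'E'
from h import *
from scipy.optimize import differential_evolution as DE
S=8
def sil(n,x,y,yaw,z0,box):
    u0,v0,u1,v1=box;m=np.zeros(((v1-v0)*S,(u1-u0)*S),np.uint8);r=np.radians(yaw)
    sq=[(13*np.sqrt(2)*np.cos(r+a),13*np.sqrt(2)*np.sin(r+a)) for a in np.pi/4+np.arange(4)*np.pi/2]
    ci=[(15.5*np.cos(a),15.5*np.sin(a)) for a in np.linspace(0,6.2,16)]
    for pts,za,zb in((sq,100,185),(ci,90,100)):
        P=np.array([proj(n,[x+p[0],y+p[1],z0+z]) for p in pts for z in(za,zb)])
        h=cv2.convexHull((((P+.5-[u0,v0])*S)).astype(np.int32));cv2.fillConvexPoly(m,h,1)
    return cv2.resize(m.astype(np.float32),(u1-u0,v1-v0),interpolation=cv2.INTER_AREA)
def fitdriver(cams,x,y,z0,zfree=False,rng=15):
    D=[]
    for n in cams:
        im=np.mean([snapshot(n).astype(np.float32) for _ in range(3)],0).max(2)
        ms=masks_of(n,'driver')
        if not ms: print('no mask',n);continue
        k=ms[0]['pixels'];v,u=np.nonzero(k);box=(u.min()-6,v.min()-6,u.max()+7,v.max()+7)
        D.append((n,box,k[box[1]:box[3],box[0]:box[2]].astype(np.float32)))
        print(n,box,k.sum(),ms[0]['conf'])
    f=lambda p:sum(np.abs(sil(n,p[0],p[1],p[2],z0,b)-k).sum() for n,b,k in D)
    r=DE(f,[(x-rng,x+rng),(y-rng,y+rng),(-45,45)],seed=1,maxiter=40,popsize=10)
    return r.x.round(1),r.fun,[k.sum() for *_,k in D]
E
python3 - <<'E'
from fitd import *
for n,uv in(('top',(437,269)),('side',(380,275))): print(ray(n,uv,173)[:2].round(1))
c=[(180,65),(725,318),(650,492),(105,250)]
Q=np.array([ray('top',(370+u/7,230+v/7),105)[:2] for u,v in c]);P=np.array([[28,82.5],[28,-82.5],[-28,-82.5],[-28,82.5]])
print('stand',fit(P,Q),Q.round(1).tolist())
for c in(('top',),('side',),('top','side')): print(c,fitdriver(c,533,-212,15))
for l,z in(('oil',0),('jar',0),('glue',18)):
    a=pinpoint('side',l);print(l,[ray('side',d['at'],z)[:2].round() for d in a[:1]])
E
```

```text
[ 532.1 -215.1]
[ 532.1 -212.4]
stand (np.float64(-26.041659860013688), array([ 532.61066034, -214.77297402])) [[594.0, -152.5], [520.0, -299.9], [473.0, -276.9], [543.5, -129.8]]
top (np.int64(414), np.int64(254), np.int64(454), np.int64(285)) 422 0.88Traceback (most recent call last):
  File "<stdin>", line 6, in <module>
  File "fitd.py", line 22, in fitdriver
    r=DE(f,[(x-rng,x+rng),(y-rng,y+rng),(-45,45)],seed=1,maxiter=40,popsize=10)
    return fun(*args, **kwargs)
    ret = solver.solve()
    next(self)
    ~~~~^^^^^^
    energy = self.func(parameters)
    return self.f(x, *self.args)
           ~~~~~~^^^^^^^^^^^^^^^
  File "fitd.py", line 21, in <lambda>
    f=lambda p:sum(np.abs(sil(n,p[0],p[1],p[2],z0,b)-k).sum() for n,b,k in D)
               ~~~^^^^^^^^^^^^^^^^^^^^^^^^^^^^^^^^^^^^^^^^^^^^^^^^^^^^^^^^^^^
  File "fitd.py", line 21, in <genexpr>
    f=lambda p:sum(np.abs(sil(n,p[0],p[1],p[2],z0,b)-k).sum() for n,b,k in D)
                          ~~~^^^^^^^^^^^^^^^^^^^^^^^
  File "fitd.py", line 9, in sil
    P=np.array([proj(n,[x+p[0],y+p[1],z0+z]) for p in pts for z in(za,zb)])
                ~~~~^^^^^^^^^^^^^^^^^^^^^^^^
  File "h.py", line 10, in proj
    f,cx,cy,R,t=cam(n);q=R@np.array(X,float)+t
                ~~~^^^
  File "h.py", line 4, in cam
    p=camera_params(n);f=240/np.tan(np.radians(p['vfov'])/2)
ValueError: time passes only in moves, steps and waits
```

```bash
sed -i 's/^def cam/import functools\n@functools.cache\ndef cam/' h.py
python3 - <<'E'
from fitd import *
for c in(('top',),('side',),('top','side')): print(c,fitdriver(c,533,-212,15))
for l,z in(('oil',0),('jar',0),('glue',18)):
    a=pinpoint('side',l);print(l,[ray('side',d['at'],z)[:2].round() for d in a[:1]])
print(sense()['time'])
E
```

```text
top (np.int64(416), np.int64(255), np.int64(453), np.int64(284)) 345 0.88
('top',) (array([ 533.4, -214.1,    4.2]), np.float64(41.640625), [np.float32(345.0)])
side (np.int64(366), np.int64(252), np.int64(401), np.int64(319)) 933 0.71
('side',) (array([ 536.1, -215.2,  -19.4]), np.float64(167.984375), [np.float32(933.0)])
top (np.int64(415), np.int64(254), np.int64(453), np.int64(285)) 395 0.79
side (np.int64(366), np.int64(252), np.int64(400), np.int64(319)) 905 0.89
('top', 'side') (array([ 535.9, -214.9,  -24.1]), np.float64(246.015625), [np.float32(395.0), np.float32(905.0)])
oil [array([617.,  -1.])]
jar [array([ 439., -139.])]
glue [array([535., 229.])]
3.3
```

```bash
python3 - <<'E'
from fitd import *
from scipy.optimize import minimize
for n,box in(('top',(418,252,452,287)),('side',(364,250,402,296))):
    im=np.mean([snapshot(n).astype(np.float32) for _ in range(5)],0)
    crop=im[box[1]:box[3],box[0]:box[2]]
    g=crop[...,2]-0*crop[...,0] # red: wood bright, black dark
    lo,hi=np.percentile(g,8),np.percentile(g,75 if n=='top' else 70)
    k=np.clip((hi-g)/(hi-lo),0,1)
    for yaw in range(-45,45,6):
        f=lambda p:np.square(cv2.GaussianBlur(sil(n,p[0],p[1],yaw,15,box),(0,0),.8)-k).sum()
        r=minimize(f,(533.5,-214),method='Nelder-Mead',options=dict(initial_simplex=[(533,-214),(537,-214),(533,-210)],maxiter=60));print(n,yaw,round(r.fun,1),r.x.round(1))
    big=cv2.resize(np.clip(crop*2.2,0,255).astype(np.uint8),None,fx=10,fy=10,interpolation=cv2.INTER_CUBIC)
    cv2.imwrite(f'pics/d_{n}.png',big)
a=cv2.imread('pics/d_top.png');b=cv2.imread('pics/d_side.png');h=max(a.shape[0],b.shape[0])
pad=lambda q:cv2.copyMakeBorder(q,0,h-q.shape[0],0,10,0)
cv2.imwrite('pics/d_both.png',np.hstack([pad(a),pad(b)]))
E
```

```text
top -45 68.7 [ 534.5 -214.4]
top -39 68.7 [ 535.  -214.2]
top -33 67.3 [ 534.7 -214. ]
top -27 64.4 [ 535.  -214.3]
top -21 60.3 [ 535.  -213.8]
top -15 55.9 [ 534.8 -214. ]
top -9 51.4 [ 534.5 -213.8]
top -3 47.1 [ 534.2 -213.9]
top 3 46.3 [ 534.2 -213.6]
top 9 48.3 [ 534.2 -213.9]
top 15 51.0 [ 534.2 -213.8]
top 21 54.2 [ 534.3 -213.9]
top 27 58.8 [ 534.4 -214. ]
top 33 63.5 [ 534.4 -213.8]
top 39 66.7 [ 534.6 -214.5]
side -45 117.9 [ 529.4 -219.8]
side -39 141.5 [ 530.2 -220.3]
side -33 118.2 [ 530.2 -220. ]
side -27 94.2 [ 530.1 -219.1]
side -21 76.5 [ 529.8 -219.7]
side -15 65.6 [ 530.2 -218.7]
side -9 61.5 [ 529.9 -218.6]
side -3 61.7 [ 530.4 -218.2]
side 3 64.0 [ 530.1 -218.2]
side 9 67.1 [ 530.  -218.2]
side 15 69.6 [ 530.2 -217.6]
side 21 72.7 [ 530.  -218.2]
side 27 77.6 [ 529.6 -218.7]
side 33 85.5 [ 530.2 -218.2]
side 39 99.2 [ 529.9 -219. ]
```

View pics/d_both.png

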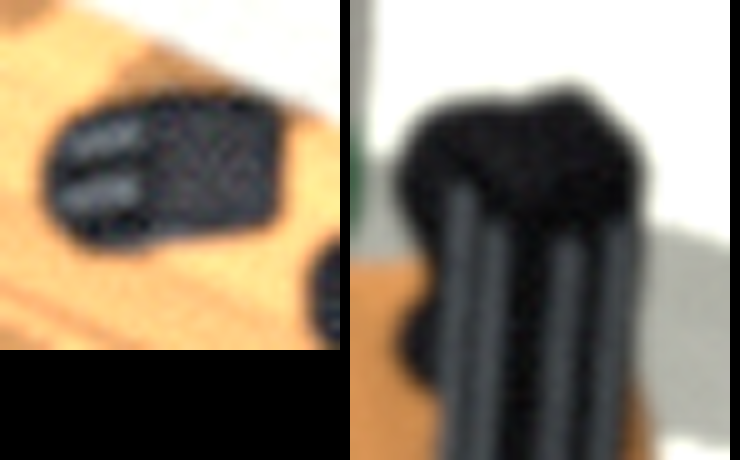

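{"name": "step_arm", "arguments": {"targets": [{"dp": [0.21, 0.16, 0], "angular": [0, 0, 0.05], "fingers": 0}, {"dp": [0, 0, 0], "angular": [0, 0, 0.1], "fingers": 0}, {"dp": [-0.3, -0.3, 0], "angular": [0, 0, 0.15], "fingers": 0}, {"dp": [-0.45, -0.6, 0], "angular": [0, 0, 0.2], "fingers": 0}, {"dp": [-0.6, -0.8, 0], "angular": [0, 0, 0.25], "fingers": 0}, {"dp": [-0.75, -1.0, 0], "angular": [0, 0, 0.3], "fingers": 0}, {"dp": [-0.75, -1.0, 0], "angular": [0, 0, 0.35], "fingers": 0}, {"dp": [-0.75, -1.0, 0], "angular": [0, 0, 0.39], "fingers": 0}]}}

```text
time: 4.8
tool_pos: [271.0, 329.9, 231.7]
tcp_rot: [179.9, -0.1, 90.7]
ft_force: [0.2, -0.2, 0.5]
finger_gap: 85.1
grip_force: 0.0
```

{"name": "step_arm", "arguments": {"targets": [{"dp": [-0.2, 0.1, 0]}, {"dp": [-0.4, 0.25, 0]}, {"dp": [-0.65, 0.4, 0]}, {"dp": [-0.9, 0.55, 0]}, {"dp": [-1.0, 0.65, 0]}, {"dp": [-1.0, 0.65, 0]}, {"dp": [-1.0, 0.65, 0]}, {"dp": [-1.0, 0.65, 0]}]}}

```text
validation failed for argument at $.ta...
```

{"name": "step_arm", "arguments": {"targets": [{"dp": [-0.25, 0.05, 0]}, {"dp": [-0.5, 0.1, 0]}, {"dp": [-0.75, 0.15, 0]}, {"dp": [-1.0, 0.2, 0]}, {"dp": [-1.0, 0.25, 0]}, {"dp": [-1.0, 0.25, 0]}, {"dp": [-1.0, 0.25, 0]}, {"dp": [-1.0, 0.25, 0]}]}}

```text
validation failed for argument at $.ta...
```

```bash
python3 -c "
from h import *
s=sense();print(s['tool_pos'],s['tcp_rot'],s['joint_pos'].round(1))"
```

```text
[271.02666792 329.90299345 231.70831352] [ 1.79946886e+02 -5.06920586e-02  9.06846855e+01] [ 43.7 -20.5 111.1   0.   89.3  43. ]
```

All keys are required in each row.

{"name": "step_arm", "arguments": {"targets": [{"dp": [-0.25, 0.15, 0], "angular": [0, 0, 0], "fingers": 0}, {"dp": [-0.5, 0.3, 0], "angular": [0, 0, 0], "fingers": 0}, {"dp": [-0.75, 0.45, 0], "angular": [0, 0, 0], "fingers": 0}, {"dp": [-1.0, 0.6, 0], "angular": [0, 0, 0], "fingers": 0}, {"dp": [-1.0, 0.65, 0], "angular": [0, 0, 0], "fingers": 0}, {"dp": [-1.0, 0.65, 0], "angular": [0, 0, 0], "fingers": 0}, {"dp": [-1.0, 0.65, 0], "angular": [0, 0, 0], "fingers": 0}, {"dp": [-1.0, 0.65, 0], "angular": [0, 0, 0], "fingers": 0}]}}

```text
time: 5.8
tool_pos: [403.5, 134.3, 231.3]
tcp_rot: [-180.0, -0.0, 91.2]
ft_force: [0.6, -0.5, 0.0]
finger_gap: 85.3
grip_force: 0.0
```

{"name": "step_arm", "arguments": {"targets": [{"dp": [-0.25, 0.05, 0], "angular": [0, 0, 0], "fingers": 0}, {"dp": [-0.5, 0.1, 0], "angular": [0, 0, 0], "fingers": 0}, {"dp": [-0.75, 0.2, 0], "angular": [0, 0, 0], "fingers": 0}, {"dp": [-1.0, 0.3, 0], "angular": [0, 0, 0], "fingers": 0}, {"dp": [-1.0, 0.35, 0], "angular": [0, 0, 0], "fingers": 0}, {"dp": [-1.0, 0.35, 0], "angular": [0, 0, 0], "fingers": 0}, {"dp": [-1.0, 0.35, 0], "angular": [0, 0, 0], "fingers": 0}, {"dp": [-1.0, 0.35, 0], "angular": [0, 0, 0], "fingers": 0}]}}

```text
time: 6.8
tool_pos: [477.7, -64.3, 231.4]
tcp_rot: [180.0, -0.0, 91.2]
ft_force: [-0.3, 0.3, -0.5]
finger_gap: 85.6
grip_force: 0.0
```

{"name": "step_arm", "arguments": {"targets": [{"dp": [-0.25, 0.09, 0], "angular": [0, 0, -0.005], "fingers": 0}, {"dp": [-0.5, 0.18, 0], "angular": [0, 0, -0.005], "fingers": 0}, {"dp": [-0.755, 0.265, 0], "angular": [0, 0, -0.005], "fingers": 0}, {"dp": [-0.755, 0.265, 0], "angular": [0, 0, -0.005], "fingers": 0}, {"dp": [-0.755, 0.265, 0.1], "angular": [0, 0, -0.005], "fingers": 0}, {"dp": [-0.755, 0.265, 0.25], "angular": [0, 0, -0.005], "fingers": 0}, {"dp": [-0.755, 0.265, 0.385], "angular": [0, 0, -0.005], "fingers": 0}, {"dp": [-0.755, 0.265, 0.385], "angular": [0, 0, -0.005], "fingers": 0}]}}

```text
time: 7.8
tool_pos: [531.4, -212.7, 150.6]
tcp_rot: [-179.7, -0.2, 92.1]
ft_force: [0.7, -0.4, 0.5]
finger_gap: 85.2
grip_force: 0.0
```

{"name": "step_arm", "arguments": {"targets": [{"dp": [0, 0, 0], "angular": [0, 0, 0], "fingers": 1}, {"dp": [0, 0, 0], "angular": [0, 0, 0], "fingers": 1}, {"dp": [0, 0, 0], "angular": [0, 0, 0], "fingers": 1}, {"dp": [0, 0, 0], "angular": [0, 0, 0], "fingers": 1}, {"dp": [0, 0, 0], "angular": [0, 0, 0], "fingers": 1}, {"dp": [0, 0, 0], "angular": [0, 0, 0], "fingers": 1}, {"dp": [0, 0, 0], "angular": [0, 0, 0], "fingers": 1}, {"dp": [0, 0, 0], "angular": [0, 0, 0], "fingers": 1}], "newtons": 90}}

```text
time: 8.8
tool_pos: [534.5, -215.8, 155.6]
tcp_rot: [179.9, 0.0, 92.0]
ft_force: [-0.5, 1.0, 5.3]
finger_gap: 25.2
grip_force: 86.7
```

{"name": "step_arm", "arguments": {"targets": [{"dp": [0, 0, -0.1], "angular": [0, 0, 0], "fingers": 1}, {"dp": [0, 0, -0.25], "angular": [0, 0, 0], "fingers": 1}, {"dp": [0, 0, -0.4], "angular": [0, 0, 0], "fingers": 1}, {"dp": [0, 0, -0.55], "angular": [0, 0, 0], "fingers": 1}, {"dp": [0, 0, -0.7], "angular": [0, 0, 0], "fingers": 1}, {"dp": [0, 0, -0.75], "angular": [0, 0, 0], "fingers": 1}, {"dp": [0, 0, -0.75], "angular": [0, 0, 0], "fingers": 1}, {"dp": [0, 0, -0.75], "angular": [0, 0, 0], "fingers": 1}]}}

```text
time: 9.8
tool_pos: [533.2, -215.2, 302.6]
tcp_rot: [-179.9, -0.1, 92.0]
ft_force: [0.8, -0.5, -0.9]
finger_gap: 25.2
grip_force: 86.6
```

```bash
python3 - <<'E'
from h import *
im=np.mean([snapshot('side').astype(np.float32) for _ in range(4)],0)
s=sense();print(s['tool_pos'],s['tcp_rot'],s['ft_force'],s['finger_gap'])
p=s['tool_pos'];uv=proj('side',p-[0,0,139]);print('tip exp',uv)
for l in('driver','driver_grip'): print(l,[(d['conf'],d['at']) for d in pinpoint('side',l)][:2],'exp',proj('side',p-[0,0,139] if l=='driver' else p+[0,0,19]))
u,v=uv.astype(int)
c=im[v-90:v+15,u-50:u+60];cv2.imwrite('pics/lift.png',cv2.resize(np.clip(c*1.7,0,255).astype(np.uint8),None,fx=5.6,fy=5.6,interpolation=cv2.INTER_CUBIC))
E
```

```text
[ 533.32237435 -215.23694926  303.05301071] [-1.79898503e+02 -5.42986378e-02  9.19781888e+01] [-0.62764815 -0.19597104 -1.7299096 ] 25.093356394950046
tip exp [381.2744801  279.95119818]
driver [(0.65, [382.0, 278.0])] exp [381.2744801  279.95119818]
driver_grip [(0.96, [388.4, 197.8]), (0.5, [348.7, 270.7])] exp [387.55005228 197.13104472]
```

View pics/lift.png

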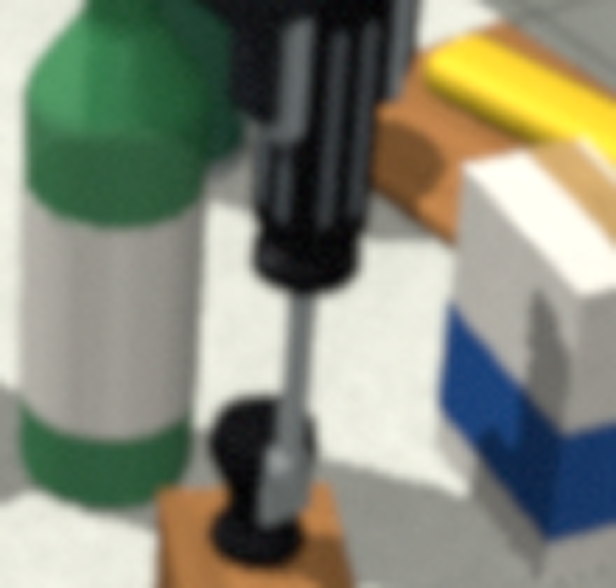

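The blade edge runs right and up in the side view (crop (258,522)→(300,500)), i.e. along world x, so the blade width lies along the tool's y. The tip is where expected, to within 1–2 px.

```bash
cat > plan.py <<'E'
import sys,json,os,numpy as np
# state: commanded pose file; usage: plan.py did dx dy dz az | plan.py to x y z yaw
F='cmd.json'
def ax(yaw):
    r=np.radians(yaw);return np.array([[np.cos(r),np.sin(r),0],[np.sin(r),-np.cos(r),0],[0,0,-1.]])
def did(c,d): return [*(np.array(c[:3])+200*np.array(d[:3])@ax(c[3])),c[3]-180*d[3]]
def to(c,g): return np.r_[ax(c[3])@(np.array(g[:3])-c[:3])/200,(c[3]-g[3])/180].round(3)
if __name__=='__main__':
    c=json.load(open(F)) if os.path.exists(F) else [192.59,568.26,231.29,161.28]
    for a in sys.argv[1:]:
        k,v=a.split(':');v=[float(q) for q in v.split(',')]
        if k=='did': c=did(c,v);json.dump(c,open(F,'w'));print('cmd',np.round(c,1))
        else:
            t=to(c,v);print('to',v,t.tolist());c=did(c,t)
E
python3 plan.py did:-.75,-1,0,.39 did:-1,.65,0,0 did:-1,.35,0,0 did:-.755,.265,.385,-.005 did:0,0,-.75,0 to:465,-20,304,164 to:455,132.5,250,236.6 to:455,132.5,165,236.6
```

```text
cmd [270.5 330.7 231.3  91.1]
cmd [404.2 133.2 231.3  91.1]
cmd [478.  -65.5 231.3  91.1]
cmd [ 533.8 -215.4  154.3   92. ]
cmd [ 533.8 -215.4  304.3   92. ]
to [465.0, -20.0, 304.0, 164.0] [0.988, -0.31, 0.001, -0.4]
to [455.0, 132.5, 250.0, 236.6] [0.259, 0.72, 0.27, -0.403]
to [455.0, 132.5, 165.0, 236.6] [0.0, -0.0, 0.425, -0.0]
```

{"name": "step_arm", "arguments": {"targets": [{"dp": [0.2, -0.06, 0], "angular": [0, 0, -0.05], "fingers": 1}, {"dp": [0.4, -0.12, 0], "angular": [0, 0, -0.1], "fingers": 1}, {"dp": [0.6, -0.19, 0], "angular": [0, 0, -0.15], "fingers": 1}, {"dp": [0.8, -0.25, 0], "angular": [0, 0, -0.2], "fingers": 1}, {"dp": [0.988, -0.31, 0], "angular": [0, 0, -0.25], "fingers": 1}, {"dp": [0.988, -0.31, 0], "angular": [0, 0, -0.3], "fingers": 1}, {"dp": [0.988, -0.31, 0], "angular": [0, 0, -0.35], "fingers": 1}, {"dp": [0.988, -0.31, 0], "angular": [0, 0, -0.4], "fingers": 1}]}}

```text
time: 11.1
tool_pos: [464.9, -19.9, 304.3]
tcp_rot: [180.0, 0.0, 164.3]
ft_force: [-0.3, 0.7, -2.0]
finger_gap: 25.2
grip_force: 87.0
```

{"name": "step_arm", "arguments": {"targets": [{"dp": [0.05, 0.14, 0], "angular": [0, 0, -0.05], "fingers": 1}, {"dp": [0.1, 0.29, 0], "angular": [0, 0, -0.1], "fingers": 1}, {"dp": [0.155, 0.43, 0], "angular": [0, 0, -0.15], "fingers": 1}, {"dp": [0.21, 0.58, 0], "angular": [0, 0, -0.2], "fingers": 1}, {"dp": [0.259, 0.72, 0], "angular": [0, 0, -0.25], "fingers": 1}, {"dp": [0.259, 0.72, 0], "angular": [0, 0, -0.3], "fingers": 1}, {"dp": [0.259, 0.72, 0.1], "angular": [0, 0, -0.35], "fingers": 1}, {"dp": [0.259, 0.72, 0.27], "angular": [0, 0, -0.403], "fingers": 1}]}}

```text
time: 12.1
tool_pos: [455.8, 132.9, 251.1]
tcp_rot: [-179.9, 0.1, -123.2]
ft_force: [0.4, -0.5, -1.9]
finger_gap: 24.9
grip_force: 87.2
```

{"name": "step_arm", "arguments": {"targets": [{"dp": [0, 0, 0.1], "angular": [0, 0, 0], "fingers": 1}, {"dp": [0, 0, 0.2], "angular": [0, 0, 0], "fingers": 1}, {"dp": [0, 0, 0.3], "angular": [0, 0, 0], "fingers": 1}, {"dp": [0, 0, 0.4], "angular": [0, 0, 0], "fingers": 1}, {"dp": [0, 0, 0.42], "angular": [0, 0, 0], "fingers": 1}, {"dp": [0, 0, 0.42], "angular": [0, 0, 0], "fingers": 1}, {"dp": [0, 0, 0.42], "angular": [0, 0, 0], "fingers": 1}, {"dp": [0, 0, 0.42], "angular": [0, 0, 0], "fingers": 1}]}}

```text
time: 13.1
tool_pos: [455.5, 132.7, 167.2]
tcp_rot: [-179.9, 0.1, -123.5]
ft_force: [-0.6, -0.7, -1.1]
finger_gap: 25.2
grip_force: 87.0
```

```bash
python3 plan.py did:.988,-.31,0,-.4 did:.259,.72,.27,-.403 did:0,0,.42,0; python3 - <<'E'
from h import *
s=sense();print(s['time'],s['tool_pos'],s['tcp_rot'],s['ft_force'],s['joint_pos'].round(1))
im=np.mean([snapshot('side').astype(np.float32) for _ in range(4)],0)
p=s['tool_pos'];print('exp',proj('side',p-[0,0,139]),proj('side',p-[0,0,39]),proj('top',p+[0,0,19]),[(d['conf'],d['at']) for d in pinpoint('side','driver')+pinpoint('side','driver_grip')])
print([(d['conf'],d['at']) for n in ('top',) if snapshot(n) is not None for d in pinpoint(n,'driver_grip')])
E
```

```text
cmd [465.  -20.1 304.3 164. ]
cmd [455.  132.6 250.3 236.5]
cmd [455.  132.6 166.3 236.5]
13.1 [455.49872991 132.67402085 167.22927483] [-1.79936357e+02  5.91971892e-02 -1.23509275e+02] [-0.55053576 -0.68466214 -1.09797151] [  10.   -10.2  109.4   -0.    80.7 -136.4]
exp [252.93422433 250.94283087] [249.36423132 211.59766994] [244.47834929 317.56944271] [(0.56, [426.8, 279.2]), (0.35, [266.9, 221.8]), (0.69, [246.6, 189.6])]
[]
```

{"name": "step_arm", "arguments": {"targets": [{"dp": [0, 0, 0.03], "angular": [0, 0, 0], "fingers": 1}, {"dp": [0, 0, 0.045], "angular": [0, 0, 0], "fingers": 1}, {"dp": [0, 0, 0.055], "angular": [0, 0, 0], "fingers": 1}, {"dp": [0, 0, 0.06], "angular": [0, 0, 0], "fingers": 1}, {"dp": [0, 0, 0.065], "angular": [0, 0, 0], "fingers": 1}, {"dp": [0, 0, 0.065], "angular": [0, 0, 0], "fingers": 1}, {"dp": [0, 0, 0.065], "angular": [0, 0, 0], "fingers": 1}, {"dp": [0, 0, 0.065], "angular": [0, 0, 0], "fingers": 1}]}}

```text
time: 14.5
tool_pos: [455.0, 132.7, 153.3]
tcp_rot: [-180.0, 0.0, -123.5]
ft_force: [2.2, 2.8, -1.1]
finger_gap: 25.1
grip_force: 87.0
```

```bash
python3 plan.py did:0,0,.065,0; python3 -c "
from h import *
s=sense();print(s['tool_pos'],s['ft_force'],s['wrist_torque'])"
```

```text
cmd [455.  132.6 153.3 236.5]
[455.03163064 132.65326651 153.31655529] [ 2.20328203  2.78404666 -1.14990537] [ 0.72914983 -0.75685155  0.02368055]
```

{"name": "step_arm", "arguments": {"targets": [{"dp": [-0.005, 0, 0], "angular": [0, 0, 0], "fingers": 1}, {"dp": [-0.005, 0, 0.01], "angular": [0, 0, 0.03], "fingers": 1}, {"dp": [-0.005, 0, 0.01], "angular": [0, 0, 0.06], "fingers": 1}, {"dp": [-0.005, 0, 0.01], "angular": [0, 0, 0.09], "fingers": 1}, {"dp": [-0.005, 0, 0.01], "angular": [0, 0, 0.11], "fingers": 1}, {"dp": [-0.005, 0, 0.01], "angular": [0, 0, 0.14], "fingers": 1}, {"dp": [-0.005, 0, 0.01], "angular": [0, 0, 0.17], "fingers": 1}, {"dp": [-0.005, 0, 0.01], "angular": [0, 0, 0.17], "fingers": 1}]}}

```text
time: 15.5
tool_pos: [455.6, 133.5, 151.3]
tcp_rot: [-180.0, 0.0, -154.1]
ft_force: [2.2, 2.2, -1.2]
finger_gap: 25.2
grip_force: 86.6
```

```bash
python3 plan.py did:-.005,0,.01,.17; python3 -c "
from h import *
s=sense();print(s['tool_pos'],s['tcp_rot'],s['ft_force'],s['wrist_torque'],s['joint_efforts'][5])"
```

```text
cmd [455.5 133.4 151.3 205.9]
[455.64220785 133.4525158  151.31682672] [-1.79993736e+02  1.64381937e-02 -1.54050010e+02] [ 2.1998603   2.21516277 -1.2443916 ] [ 0.69407871 -0.89613043  0.11637755] 1.1215697228908539
```

{"name": "step_arm", "arguments": {"targets": [{"dp": [0, 0, 0], "angular": [0, 0, 0.05], "fingers": 1}, {"dp": [0, 0, 0], "angular": [0, 0, 0.1], "fingers": 1}, {"dp": [0, 0, 0], "angular": [0, 0, 0.15], "fingers": 1}, {"dp": [0, 0, 0], "angular": [0, 0, 0.2], "fingers": 1}, {"dp": [0, 0, 0], "angular": [0, 0, 0.25], "fingers": 1}, {"dp": [0, 0, 0], "angular": [0, 0, 0.3], "fingers": 1}, {"dp": [0, 0, 0], "angular": [0, 0, 0.35], "fingers": 1}, {"dp": [0, 0, 0], "angular": [0, 0, 0.4], "fingers": 1}]}}

```text
time: 16.5
tool_pos: [455.8, 133.0, 151.5]
tcp_rot: [-180.0, 0.1, 133.9]
ft_force: [3.0, -0.2, -0.7]
finger_gap: 25.4
grip_force: 91.3
```

```bash
python3 plan.py did:0,0,0,.4 to:455.5,133.4,151.3,68; python3 -c "
from h import *
s=sense();print(s['tool_pos'],s['tcp_rot'],s['ft_force'],s['wrist_torque'],s['joint_pos'][5])"
```

```text
cmd [455.5 133.4 151.3 133.9]
to [455.5, 133.4, 151.3, 68.0] [-0.0, -0.0, -0.0, 0.366]
[455.79395577 133.03282332 151.47217261] [-1.79978399e+02  8.99709379e-02  1.33928401e+02] [ 3.0314417  -0.22941299 -0.68760406] [ 0.10718524 -1.01791332  2.62369277] -33.76381580142398
```

{"name": "step_arm", "arguments": {"targets": [{"dp": [0, 0, 0], "angular": [0, 0, -0.02], "fingers": 1}, {"dp": [0, 0, 0], "angular": [0, 0, -0.03], "fingers": 1}, {"dp": [0, 0, 0], "angular": [0, 0, -0.04], "fingers": 1}, {"dp": [0, 0, 0], "angular": [0, 0, -0.05], "fingers": 1}, {"dp": [0, 0, 0], "angular": [0, 0, -0.06], "fingers": 1}, {"dp": [0, 0, 0], "angular": [0, 0, -0.06], "fingers": 1}, {"dp": [0, 0, 0], "angular": [0, 0, -0.06], "fingers": 1}, {"dp": [0, 0, 0], "angular": [0, 0, -0.06], "fingers": 1}]}}

```text
time: 17.5
tool_pos: [455.1, 130.6, 151.9]
tcp_rot: [-179.7, 0.1, 144.9]
ft_force: [-2.4, -9.6, 8.7]
finger_gap: 25.1
grip_force: 91.8
```

```bash
python3 plan.py did:0,0,0,-.06; python3 -c "
from h import *
s=sense();print(s['tool_pos'],s['tcp_rot'],s['ft_force'],s['wrist_torque'],s['joint_pos'][5])"
```

```text
cmd [455.5 133.4 151.3 144.7]
[455.05379797 130.5752896  151.89927907] [-1.79669089e+02  1.32905732e-01  1.44879807e+02] [-2.40909788 -9.63549556  8.70745183] [-3.12683483  0.83029649  0.59377664] -44.76077626534472
```

{"name": "step_arm", "arguments": {"targets": [{"dp": [0, 0, 0], "angular": [0, 0, -0.018], "fingers": 1}, {"dp": [0, 0, -0.03], "angular": [0, 0, -0.018], "fingers": 1}, {"dp": [0, 0, -0.1], "angular": [0, 0, -0.018], "fingers": 1}, {"dp": [0, 0, -0.3], "angular": [0, 0, -0.018], "fingers": 1}, {"dp": [0, 0, -0.5], "angular": [0, 0, -0.018], "fingers": 1}, {"dp": [0, 0, -0.7], "angular": [0, 0, -0.018], "fingers": 1}, {"dp": [0, 0, -0.765], "angular": [0, 0, -0.018], "fingers": 1}, {"dp": [0, 0, -0.765], "angular": [0, 0, -0.018], "fingers": 1}]}}

```text
time: 18.5
tool_pos: [455.8, 133.4, 304.9]
tcp_rot: [180.0, 0.1, 148.0]
ft_force: [0.3, 0.1, -1.1]
finger_gap: 24.9
grip_force: 96.4
```

```bash
python3 plan.py did:0,0,-.765,-.018 to:563.5,114.5,304.3,61.6;  python3 -c "
from h import *
im=np.mean([snapshot('side').astype(np.float32) for _ in range(4)],0)
s=sense();p=s['tool_pos'];print(s['time'],p,s['tcp_rot'],s['ft_force'],s['wrist_torque'],s['joint_pos'].round(1))
print('exp tip',proj('side',p-[0,0,139]),[(d['conf'],d['at']) for d in pinpoint('side','driver')][:2])
u,v=proj('side',p-[0,0,139]).astype(int)
c=im[v-60:v+15,u-40:u+40];cv2.imwrite('pics/tip2.png',cv2.resize(np.clip(c*1.7,0,255).astype(np.uint8),None,fx=7,fy=7,interpolation=cv2.INTER_CUBIC))
"
```

```text
cmd [455.5 133.4 304.3 148. ]
to [563.5, 114.5, 304.3, 61.6] [-0.508, 0.206, -0.0, 0.48]
18.7 [454.61886845 133.24041415 302.19669808] [-1.79864224e+02 -1.44008842e-01  1.47967632e+02] [-0.65000145  0.41801029 -2.05006892] [0.03718294 0.02127761 0.04239866] [ 10.1 -13.2  98.   -0.   95.5 -47.8]
exp tip [247.50680709 196.88112809] [(0.65, [250.0, 197.2]), (0.56, [277.1, 200.6])]
```

View pics/tip2.png

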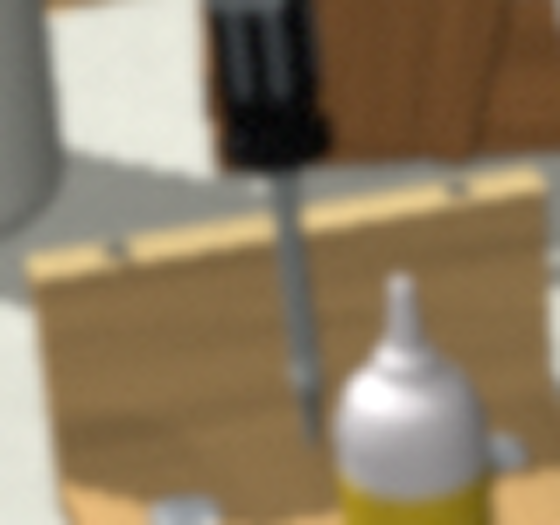

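The blade is edge-on here (crop tip (312,440)), so its width is along tool y. The driver has tilted about 3° in the grip. I'll move on to TR and look at what BR did.

{"name": "step_arm", "arguments": {"targets": [{"dp": [-0.1, 0.04, 0], "angular": [0, 0, 0], "fingers": 1}, {"dp": [-0.2, 0.08, 0], "angular": [0, 0, 0], "fingers": 1}, {"dp": [-0.3, 0.12, 0], "angular": [0, 0, 0], "fingers": 1}, {"dp": [-0.4, 0.16, 0], "angular": [0, 0, 0], "fingers": 1}, {"dp": [-0.508, 0.206, 0], "angular": [0, 0, 0], "fingers": 1}, {"dp": [-0.508, 0.206, 0], "angular": [0, 0, 0], "fingers": 1}, {"dp": [-0.508, 0.206, 0], "angular": [0, 0, 0], "fingers": 1}, {"dp": [-0.508, 0.206, 0], "angular": [0, 0, 0], "fingers": 1}]}}

```text
time: 19.75
tool_pos: [562.9, 114.6, 304.2]
tcp_rot: [-180.0, -0.0, 148.0]
ft_force: [0.3, 0.6, -0.4]
finger_gap: 25.2
grip_force: 96.3
```

```bash
python3 plan.py did:-.508,.206,0,0; cat > camview.py <<'E'
from h import *
import sys
o=np.array([525.,218.2]);r=np.radians(-9.42);R=np.array([[np.cos(r),-np.sin(r)],[np.sin(r),np.cos(r)]])
im=np.mean([snapshot('top').astype(np.float32) for _ in range(4)],0);tiles=[]
for l in L:
    src=np.float32([proj('top',[*(R@(l+d)+o),18]) for d in ([15,15],[15,-15],[-15,-15],[-15,15])])
    H=cv2.getPerspectiveTransform(src,np.float32([[0,0],[200,0],[200,200],[0,200]]))
    t=cv2.warpPerspective(im,H,(200,200),flags=cv2.INTER_CUBIC);tiles.append(np.clip(t*1.4,0,255).astype(np.uint8))
    g=t.mean(2);yy,xx=np.mgrid[:200,:200]-100;s=200/30;best=[]
    for a in range(-90,90,2):
        c,sn=np.cos(np.radians(a)),np.sin(np.radians(a))
        for off in np.arange(-3,3.1,.5):
            d=np.abs(-sn*xx+c*yy-off*s)/s;k=np.hypot(xx,yy)/s<9
            best.append((round(float(g[k&(d<1.8)].mean()-g[k&(d>3)].mean()),1),a,float(off)))
    print(sorted(best)[:3])
full=im[215:345,115:295]
full=cv2.resize(np.clip(full*1.4,0,255).astype(np.uint8),(800,578),interpolation=cv2.INTER_CUBIC)
cv2.imwrite(sys.argv[1],np.hstack(tiles) if len(sys.argv)>2 else full);print(sense()['time'])
E
python3 camview.py pics/v2.png
```

```text
cmd [563.5 114.5 304.3 148. ]
[(-2.1, -36, 3.0), (-2.1, -34, 3.0), (-2.1, -32, 3.0)]
[(-58.8, 74, 1.5), (-58.7, 76, 1.5), (-58.6, 72, 1.5)]
[(-0.8, 2, -3.0), (-0.8, 4, -3.0), (-0.8, 6, -3.0)]
[(-76.8, -2, 0.0), (-76.8, 0, 0.0), (-76.6, -2, -0.5)]
19.95
```

View pics/v2.png

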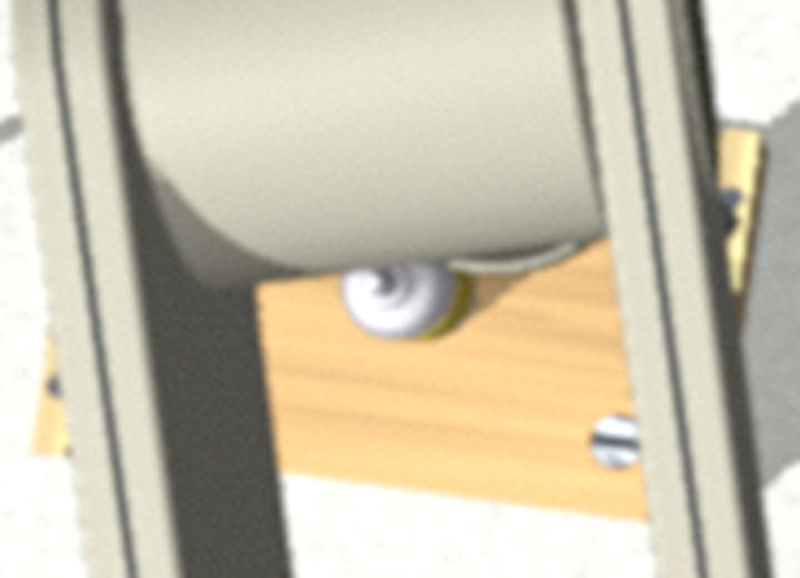

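```bash
python3 - <<'E'
from h import *
for i in range(3):
    im=snapshot('side');s=sense();p=np.array([563.5,114.5,304.3])
    a=pinpoint('side','driver');m=masks_of('side','driver')
    print([(round(d['conf'],2),d['at']) for d in a][:2])
    if m:
        k=m[0]['pixels'];v,u=np.nonzero(k);print(m[0]['conf'],k.sum(),v.min(),v.max(),[(int(r),u[v==r].min(),u[v==r].max()) for r in range(v.max()-60,v.max()+1,6) if (v==r).any()])
for z in(-139,-119,-99,-79,-59,-39): print(z,proj('side',p+[0,0,z]).round(1))
e=np.array([np.cos(np.radians(148)),np.sin(np.radians(148)),0]);print('per mm tool x',(proj('side',p-[0,0,139]+10*e)-proj('side',p-[0,0,139]))/10)
np.save('side.npy',im)
# shank: gradient profile rows
g=im.astype(int).sum(2)//3
for z in(-130,-110,-90,-70,-50):
    u,v=proj('side',p+[0,0,z]);print(z,round(u,1),g[int(round(v)),int(u)-10:int(u)+14].tolist())
E
```

```text
[(0.6, [299.8, 187.8])]
0.71 513 108 187 [(127, np.int64(293), np.int64(307)), (133, np.int64(293), np.int64(307)), (139, np.int64(294), np.int64(307)), (145, np.int64(294), np.int64(308)), (151, np.int64(300), np.int64(303)), (157, np.int64(300), np.int64(303)), (163, np.int64(300), np.int64(303)), (169, np.int64(301), np.int64(304)), (175, np.int64(301), np.int64(304)), (181, np.int64(302), np.int64(304)), (187, np.int64(303), np.int64(304))]
[(0.58, [302.2, 182.8])]
0.94 455 109 182 [(128, np.int64(294), np.int64(307)), (134, np.int64(293), np.int64(307)), (140, np.int64(294), np.int64(307)), (146, np.int64(295), np.int64(307)), (152, np.int64(300), np.int64(303)), (158, np.int64(300), np.int64(303)), (164, np.int64(301), np.int64(304)), (170, np.int64(301), np.int64(304)), (176, np.int64(301), np.int64(304)), (182, np.int64(303), np.int64(304))]
[(0.97, [301.9, 184.1])]
0.76 494 125 181 [(127, np.int64(294), np.int64(307)), (133, np.int64(293), np.int64(307)), (139, np.int64(293), np.int64(308)), (145, np.int64(293), np.int64(309)), (151, np.int64(298), np.int64(304)), (157, np.i
[... 174 characters left out ...]

-139 [299.9 185.9]
-119 [299.6 177.4]
-99 [299.4 168.7]
-79 [299.1 159.9]
-59 [298.9 150.8]
-39 [298.6 141.6]
per mm tool x [-0.48705163 -0.00581059]
-130 299.8 [130, 131, 129, 130, 132, 130, 132, 134, 132, 133, 133, 129, 118, 94, 72, 85, 113, 130, 134, 133, 132, 130, 130, 131]
-110 299.5 [80, 78, 78, 79, 81, 80, 80, 80, 78, 80, 78, 75, 70, 64, 62, 61, 70, 76, 79, 81, 79, 81, 81, 80]
-90 299.3 [80, 80, 80, 79, 79, 79, 79, 80, 79, 80, 78, 72, 66, 59, 59, 65, 74, 76, 78, 79, 78, 80, 79, 78]
-70 299.0 [51, 61, 74, 78, 79, 78, 77, 78, 79, 77, 75, 69, 62, 60, 62, 70, 75, 79, 81, 81, 78, 78, 80, 77]
-50 298.8 [52, 63, 74, 77, 74, 58, 37, 23, 18, 14, 9, 11, 4, 6, 5, 1, 4, 8, 5, 22, 43, 63, 75, 78]
```

```bash
python3 plan.py to:566.8,120.3,304.3,62 to:566.8,120.3,164.3,61.6 to:566.8,120.3,151.3,61.6
```

```text
to [566.8, 120.3, 304.3, 62.0] [0.001, 0.033, -0.0, 0.478]
to [566.8, 120.3, 164.3, 61.6] [0.001, -0.0, 0.7, 0.002]
to [566.8, 120.3, 151.3, 61.6] [-0.0, -0.0, 0.065, -0.0]
```

{"name": "step_arm", "arguments": {"targets": [{"dp": [0, 0.01, 0], "angular": [0, 0, 0.059], "fingers": 1}, {"dp": [0, 0.02, 0], "angular": [0, 0, 0.118], "fingers": 1}, {"dp": [0, 0.033, 0], "angular": [0, 0, 0.177], "fingers": 1}, {"dp": [0, 0.033, 0], "angular": [0, 0, 0.236], "fingers": 1}, {"dp": [0, 0.033, 0.1], "angular": [0, 0, 0.295], "fingers": 1}, {"dp": [0, 0.033, 0.2], "angular": [0, 0, 0.354], "fingers": 1}, {"dp": [0, 0.033, 0.3], "angular": [0, 0, 0.413], "fingers": 1}, {"dp": [0, 0.033, 0.4], "angular": [0, 0, 0.48], "fingers": 1}]}}

```text
time: 21.4
tool_pos: [567.0, 120.0, 223.7]
tcp_rot: [180.0, -0.0, 62.5]
ft_force: [-0.6, -0.3, -1.3]
finger_gap: 24.9
grip_force: 96.4
```

{"name": "step_arm", "arguments": {"targets": [{"dp": [0, 0, 0.1], "angular": [0, 0, 0], "fingers": 1}, {"dp": [0, 0, 0.2], "angular": [0, 0, 0], "fingers": 1}, {"dp": [0, 0, 0.27], "angular": [0, 0, 0], "fingers": 1}, {"dp": [0, 0, 0.31], "angular": [0, 0, 0], "fingers": 1}, {"dp": [0, 0, 0.335], "angular": [0, 0, 0], "fingers": 1}, {"dp": [0, 0, 0.345], "angular": [0, 0, 0], "fingers": 1}, {"dp": [0, 0, 0.355], "angular": [0, 0, 0], "fingers": 1}, {"dp": [0, 0, 0.355], "angular": [0, 0, 0], "fingers": 1}]}}

```text
time: 22.4
tool_pos: [567.1, 120.1, 153.6]
tcp_rot: [180.0, -0.0, 62.9]
ft_force: [0.5, -0.2, -0.9]
finger_gap: 25.1
grip_force: 96.3
```

```bash
python3 plan.py did:0,.033,.4,.48 did:0,0,.355,0; cat > st.py <<'E'
from h import *
s=sense();y=np.radians(s['tcp_rot'][2]);c,n=np.cos(y),np.sin(y);f=s['ft_force'];t=s['wrist_torque']
print(s['time'],s['tool_pos'].round(1),s['tcp_rot'].round(1),'f',f.round(1),'tool fx,fy',round(f[0]*c+f[1]*n,1),round(f[0]*n-f[1]*c,1),'T',t.round(2),'j1,6',s['joint_pos'][[0,5]].round(0),s['finger_gap'].round(1))
E
python3 st.py
```

```text
cmd [567.  120.1 224.3  61.6]
cmd [567.  120.1 153.3  61.6]Traceback (most recent call last):
  File "st.py", line 3, in <module>
    print(s['time'],s['tool_pos'].round(1),s['tcp_rot'].round(1),'f',f.round(1),'tool fx,fy',round(f[0]*c+f[1]*n,1),round(f[0]*n-f[1]*c,1),'T',t.round(2),'j1,6',s['joint_pos'][[0,5]].round(0),s['finger_gap'].round(1))
                                                                                                                                                                                                ^^^^^^^^^^^^^^^^^^^^^
AttributeError: 'float' object has no attribute 'round'
```

{"name": "step_arm", "arguments": {"targets": [{"dp": [0, 0, 0.012], "angular": [0, 0, 0], "fingers": 1}, {"dp": [-0.01, 0, 0.012], "angular": [0, 0, 0], "fingers": 1}, {"dp": [-0.02, 0, 0.012], "angular": [0, 0, 0], "fingers": 1}, {"dp": [-0.03, 0, 0.012], "angular": [0, 0, 0], "fingers": 1}, {"dp": [-0.04, 0, 0.012], "angular": [0, 0, 0], "fingers": 1}, {"dp": [-0.045, 0, 0.012], "angular": [0, 0, 0], "fingers": 1}, {"dp": [-0.045, 0, 0.012], "angular": [0, 0, 0], "fingers": 1}, {"dp": [-0.045, 0, 0.012], "angular": [0, 0, 0], "fingers": 1}]}}

```text
time: 23.4
tool_pos: [563.5, 113.3, 151.3]
tcp_rot: [180.0, -0.2, 62.9]
ft_force: [3.0, 5.7, -3.3]
finger_gap: 24.8
grip_force: 96.1
```

```bash
sed -i "s/s\['finger_gap'\].round(1)/round(s['finger_gap'],1)/" st.py; python3 plan.py did:0,0,0,-.007 did:-.045,0,.012,0;python3 st.py
```

```text
cmd [567.  120.1 153.3  62.8]
cmd [562.9 112.1 150.9  62.8]
23.4 [563.5 113.3 151.3] [180.   -0.2  62.9] f [ 3.   5.7 -3.3] tool fx,fy 6.5 0.1 T [ 1.97 -1.03 -0.06] j1,6 [ 6. 33.] 24.8
```

{"name": "step_arm", "arguments": {"targets": [{"dp": [-0.01, 0, 0], "angular": [0, 0, 0], "fingers": 1}, {"dp": [-0.01, 0, 0], "angular": [0, 0, 0], "fingers": 1}, {"dp": [0.0, 0, 0], "angular": [0, 0, 0], "fingers": 1}, {"dp": [0.01, 0, 0], "angular": [0, 0, 0], "fingers": 1}, {"dp": [0.01, 0, 0], "angular": [0, 0, 0.03], "fingers": 1}, {"dp": [0.01, 0, 0], "angular": [0, 0, 0.06], "fingers": 1}, {"dp": [0.01, 0, 0], "angular": [0, 0, 0.08], "fingers": 1}, {"dp": [0.01, 0, 0], "angular": [0, 0, 0.08], "fingers": 1}]}}

```text
time: 24.4
tool_pos: [563.8, 113.8, 150.9]
tcp_rot: [180.0, 0.0, 48.5]
ft_force: [1.0, 1.4, -1.0]
finger_gap: 24.9
grip_force: 96.3
```

```bash
python3 plan.py did:.01,0,0,.08;python3 st.py
```

```text
cmd [563.8 113.8 150.9  48.4]
24.4 [563.8 113.8 150.9] [180.    0.   48.5] f [ 1.   1.4 -1. ] tool fx,fy 1.7 -0.2 T [ 0.63 -0.25  0.06] j1,6 [ 6. 48.] 24.9
```

{"name": "step_arm", "arguments": {"targets": [{"dp": [0, 0, 0], "angular": [0, 0, 0.055], "fingers": 1}, {"dp": [0, 0, 0], "angular": [0, 0, 0.11], "fingers": 1}, {"dp": [0, 0, 0], "angular": [0, 0, 0.165], "fingers": 1}, {"dp": [0, 0, 0], "angular": [0, 0, 0.22], "fingers": 1}, {"dp": [0, 0, 0], "angular": [0, 0, 0.275], "fingers": 1}, {"dp": [0, 0, 0], "angular": [0, 0, 0.33], "fingers": 1}, {"dp": [0, 0, 0], "angular": [0, 0, 0.37], "fingers": 1}, {"dp": [0, 0, 0], "angular": [0, 0, 0.37], "fingers": 1}]}}

```text
time: 25.4
tool_pos: [564.0, 114.6, 151.0]
tcp_rot: [-179.9, -0.0, -18.1]
ft_force: [1.1, 4.7, -1.9]
finger_gap: 24.9
grip_force: 96.1
```

```bash
python3 plan.py did:0,0,0,.37;python3 st.py
```

```text
cmd [563.8 113.8 150.9 -18.2]
25.4 [564.  114.6 151. ] [-179.9   -0.   -18.1] f [ 1.1  4.7 -1.9] tool fx,fy -0.4 -4.8 T [ 1.55 -0.58  0.1 ] j1,6 [  6. 114.] 24.9
```

{"name": "step_arm", "arguments": {"targets": [{"dp": [-0.001, -0.004, 0], "angular": [0, 0, 0.02], "fingers": 1}, {"dp": [-0.001, -0.004, 0], "angular": [0, 0, 0.035], "fingers": 1}, {"dp": [-0.001, -0.004, 0], "angular": [0, 0, 0.05], "fingers": 1}, {"dp": [-0.001, -0.004, 0], "angular": [0, 0, 0.065], "fingers": 1}, {"dp": [-0.001, -0.004, 0], "angular": [0, 0, 0.075], "fingers": 1}, {"dp": [-0.001, -0.004, 0], "angular": [0, 0, 0.075], "fingers": 1}, {"dp": [-0.001, -0.004, 0], "angular": [0, 0, 0.075], "fingers": 1}, {"dp": [-0.001, -0.004, 0], "angular": [0, 0, 0.075], "fingers": 1}]}}

```text
time: 26.4
tool_pos: [564.0, 115.1, 151.0]
tcp_rot: [-180.0, -0.0, -31.5]
ft_force: [2.2, 4.1, -3.3]
finger_gap: 25.1
grip_force: 96.2
```

```bash
python3 plan.py did:-.001,-.004,0,.075;python3 st.py
```

```text
cmd [563.9 114.7 150.9 -31.7]
26.4 [564.  115.1 151. ] [-180.    -0.   -31.5] f [ 2.2  4.1 -3.3] tool fx,fy -0.3 -4.6 T [ 1.45 -0.73  0.86] j1,6 [  6. 128.] 25.1
```

{"name": "step_arm", "arguments": {"targets": [{"dp": [0, 0, 0], "angular": [0, 0, -0.03], "fingers": 1}, {"dp": [0, 0, -0.03], "angular": [0, 0, -0.03], "fingers": 1}, {"dp": [0, 0, -0.12], "angular": [0, 0, -0.03], "fingers": 1}, {"dp": [0, 0, -0.3], "angular": [0, 0, -0.085], "fingers": 1}, {"dp": [0, 0, -0.5], "angular": [0, 0, -0.14], "fingers": 1}, {"dp": [0, 0, -0.7], "angular": [0, 0, -0.195], "fingers": 1}, {"dp": [0, 0, -0.765], "angular": [0, 0, -0.25], "fingers": 1}, {"dp": [0, 0, -0.765], "angular": [0, 0, -0.305], "fingers": 1}]}}

```text
time: 27.4
tool_pos: [564.5, 113.9, 307.4]
tcp_rot: [179.9, -0.2, 23.6]
ft_force: [-0.0, 0.3, -1.9]
finger_gap: 24.9
grip_force: 96.6
```

```bash
python3 plan.py did:0,0,-.765,-.305 to:525,218,304,102 to:487,322.7,304,180  to:487,322.7,224,254.6
```

```text
cmd [563.9 114.7 303.9  23.2]
to [525.0, 218.0, 304.0, 102.0] [0.025, -0.551, -0.001, -0.438]
to [487.0, 322.7, 304.0, 180.0] [0.552, -0.076, 0.0, -0.433]
to [487.0, 322.7, 224.0, 254.6] [0.0, 0.0, 0.4, -0.414]
```

{"name": "step_arm", "arguments": {"targets": [{"dp": [0.003, -0.1, 0], "angular": [0, 0, -0.055], "fingers": 1}, {"dp": [0.006, -0.2, 0], "angular": [0, 0, -0.11], "fingers": 1}, {"dp": [0.01, -0.3, 0], "angular": [0, 0, -0.165], "fingers": 1}, {"dp": [0.015, -0.4, 0], "angular": [0, 0, -0.22], "fingers": 1}, {"dp": [0.02, -0.5, 0], "angular": [0, 0, -0.275], "fingers": 1}, {"dp": [0.025, -0.551, 0], "angular": [0, 0, -0.33], "fingers": 1}, {"dp": [0.025, -0.551, 0], "angular": [0, 0, -0.385], "fingers": 1}, {"dp": [0.025, -0.551, 0], "angular": [0, 0, -0.438], "fingers": 1}]}}

```text
time: 28.4
tool_pos: [524.7, 217.2, 305.1]
tcp_rot: [180.0, 0.1, 102.4]
ft_force: [0.4, 0.5, -1.6]
finger_gap: 25.1
grip_force: 96.6
```

{"name": "step_arm", "arguments": {"targets": [{"dp": [0.1, -0.015, 0], "angular": [0, 0, -0.055], "fingers": 1}, {"dp": [0.2, -0.03, 0], "angular": [0, 0, -0.11], "fingers": 1}, {"dp": [0.3, -0.045, 0], "angular": [0, 0, -0.165], "fingers": 1}, {"dp": [0.4, -0.06, 0], "angular": [0, 0, -0.22], "fingers": 1}, {"dp": [0.5, -0.07, 0], "angular": [0, 0, -0.275], "fingers": 1}, {"dp": [0.552, -0.076, 0], "angular": [0, 0, -0.33], "fingers": 1}, {"dp": [0.552, -0.076, 0], "angular": [0, 0, -0.385], "fingers": 1}, {"dp": [0.552, -0.076, 0], "angular": [0, 0, -0.433], "fingers": 1}]}}

```text
time: 29.4
tool_pos: [486.9, 322.0, 305.0]
tcp_rot: [-179.9, 0.0, -179.6]
ft_force: [-0.8, -0.8, -0.5]
finger_gap: 24.9
grip_force: 96.6
```

{"name": "step_arm", "arguments": {"targets": [{"dp": [0, 0, 0], "angular": [0, 0, -0.055], "fingers": 1}, {"dp": [0, 0, 0], "angular": [0, 0, -0.11], "fingers": 1}, {"dp": [0, 0, 0.05], "angular": [0, 0, -0.165], "fingers": 1}, {"dp": [0, 0, 0.1], "angular": [0, 0, -0.22], "fingers": 1}, {"dp": [0, 0, 0.2], "angular": [0, 0, -0.275], "fingers": 1}, {"dp": [0, 0, 0.3], "angular": [0, 0, -0.33], "fingers": 1}, {"dp": [0, 0, 0.4], "angular": [0, 0, -0.38], "fingers": 1}, {"dp": [0, 0, 0.4], "angular": [0, 0, -0.414], "fingers": 1}]}}

```text
time: 30.4
tool_pos: [486.0, 321.2, 222.5]
tcp_rot: [179.9, -0.2, -105.2]
ft_force: [-0.1, 0.1, -1.4]
finger_gap: 25.0
grip_force: 96.6
```

```bash
python3 plan.py did:.025,-.551,0,-.438 did:.552,-.076,0,-.433 did:0,0,.4,-.414;python3 st.py;python3 - <<'E'
from h import *
p=np.array([487,322.7,223.9]);g=np.mean([snapshot('side').astype(float) for _ in range(3)],0).mean(2)
for z in(-130,-110,-90,-70,-50,-42):
    u,v=proj('side',p+[0,0,z]);print(z,round(u,1),int(u)-9,g[int(round(v)),int(u)-9:int(u)+12].round().astype(int).tolist())
E
```

```text
cmd [525.  217.9 303.9 102.1]
cmd [487.1 322.7 303.9 180. ]
cmd [487.1 322.7 223.9 254.5]
30.4 [486.  321.2 222.5] [ 179.9   -0.2 -105.2] f [-0.1  0.1 -1.4] tool fx,fy -0.0 0.1 T [ 0.    0.04 -0.05] j1,6 [  28. -136.] 25.0
-130 228.5 219 [62, 62, 61, 60, 62, 61, 62, 59, 58, 58, 58, 57, 56, 58, 60, 61, 61, 60, 61, 60, 60]
-110 227.6 218 [100, 94, 89, 83, 79, 73, 67, 64, 64, 64, 60, 55, 53, 56, 58, 58, 58, 58, 57, 58, 59]
-90 226.8 217 [82, 82, 82, 81, 83, 82, 82, 81, 80, 73, 63, 60, 63, 74, 83, 85, 86, 89, 89, 91, 93]
-70 225.9 216 [70, 79, 83, 85, 88, 89, 91, 95, 95, 84, 69, 64, 81, 106, 121, 127, 128, 130, 132, 131, 121]
-50 225.0 215 [98, 124, 129, 118, 85, 47, 25, 15, 14, 7, 9, 6, 7, 8, 5, 10, 30, 64, 99, 120, 112]
-42 224.6 215 [107, 127, 132, 125, 104, 67, 29, 10, 6, 10, 7, 5, 6, 4, 6, 22, 51, 88, 115, 124, 109]
```

{"name": "step_arm", "arguments": {"targets": [{"dp": [0, 0, 0.1], "angular": [0, 0, 0], "fingers": 1}, {"dp": [0, 0, 0.2], "angular": [0, 0, 0], "fingers": 1}, {"dp": [0, 0, 0.27], "angular": [0, 0, 0], "fingers": 1}, {"dp": [0, 0, 0.31], "angular": [0, 0, 0], "fingers": 1}, {"dp": [0, 0, 0.333], "angular": [0, 0, 0], "fingers": 1}, {"dp": [0, 0, 0.343], "angular": [0, 0, 0], "fingers": 1}, {"dp": [0, 0, 0.353], "angular": [0, 0, 0], "fingers": 1}, {"dp": [0, 0, 0.353], "angular": [0, 0, 0], "fingers": 1}]}}

```text
time: 31.55
tool_pos: [487.2, 323.0, 153.6]
tcp_rot: [-180.0, 0.1, -105.4]
ft_force: [2.0, 3.1, -1.4]
finger_gap: 25.0
grip_force: 96.6
```

```bash
python3 plan.py did:0,0,.353,0;python3 st.py
```

```text
cmd [487.1 322.7 153.3 254.5]
31.55 [487.2 323.  153.6] [-1.800e+02  1.000e-01 -1.054e+02] f [ 2.   3.1 -1.4] tool fx,fy -3.5 -1.1 T [ 0.7  -0.42  0.01] j1,6 [  29. -136.] 25.0
```

{"name": "step_arm", "arguments": {"targets": [{"dp": [-0.006, 0, 0.006], "angular": [0, 0, 0], "fingers": 1}, {"dp": [-0.006, 0, 0.012], "angular": [0, 0, 0.05], "fingers": 1}, {"dp": [-0.006, 0, 0.012], "angular": [0, 0, 0.105], "fingers": 1}, {"dp": [-0.006, 0, 0.012], "angular": [0, 0, 0.16], "fingers": 1}, {"dp": [-0.006, 0, 0.012], "angular": [0, 0, 0.215], "fingers": 1}, {"dp": [-0.006, 0, 0.012], "angular": [0, 0, 0.27], "fingers": 1}, {"dp": [-0.006, 0, 0.012], "angular": [0, 0, 0.325], "fingers": 1}, {"dp": [-0.006, 0, 0.012], "angular": [0, 0, 0.38], "fingers": 1}]}}

```text
time: 32.55
tool_pos: [487.8, 323.6, 151.0]
tcp_rot: [-180.0, 0.1, -174.2]
ft_force: [1.9, 1.3, -1.4]
finger_gap: 24.9
grip_force: 96.7
```

```bash
python3 plan.py did:-.006,0,.012,.38;python3 st.py
```

```text
cmd [487.4 323.8 150.9 186.1]
32.55 [487.8 323.6 151. ] [-1.800e+02  1.000e-01 -1.742e+02] f [ 1.9  1.3 -1.4] tool fx,fy -2.0 1.1 T [ 0.27 -0.81  0.11] j1,6 [ 29. -67.] 24.9
```

{"name": "step_arm", "arguments": {"targets": [{"dp": [0, 0, 0], "angular": [0, 0, 0.05], "fingers": 1}, {"dp": [0, 0, 0], "angular": [0, 0, 0.09], "fingers": 1}, {"dp": [0, 0, 0], "angular": [0, 0, 0.12], "fingers": 1}, {"dp": [0, 0, 0], "angular": [0, 0, 0.15], "fingers": 1}, {"dp": [0, 0, 0], "angular": [0, 0, 0.18], "fingers": 1}, {"dp": [0, 0, 0], "angular": [0, 0, 0.19], "fingers": 1}, {"dp": [0, 0, 0], "angular": [0, 0, 0.19], "fingers": 1}, {"dp": [0, 0, 0], "angular": [0, 0, 0.19], "fingers": 1}]}}

```text
time: 33.55
tool_pos: [487.8, 323.6, 151.1]
tcp_rot: [180.0, 0.1, 152.1]
ft_force: [5.7, 0.2, -2.7]
finger_gap: 25.0
grip_force: 96.6
```

```bash
python3 plan.py did:0,0,0,.19;python3 st.py
```

```text
cmd [487.4 323.8 150.9 151.9]
33.55 [487.8 323.6 151.1] [1.800e+02 1.000e-01 1.521e+02] f [ 5.7  0.2 -2.7] tool fx,fy -4.9 2.8 T [-0.11 -1.64  0.6 ] j1,6 [ 29. -33.] 25.0
```

{"name": "step_arm", "arguments": {"targets": [{"dp": [0, 0, 0], "angular": [0, 0, 0.015], "fingers": 1}, {"dp": [0, 0, 0], "angular": [0, 0, 0.015], "fingers": 1}, {"dp": [0, 0, 0], "angular": [0, 0, -0.015], "fingers": 1}, {"dp": [0, 0, -0.03], "angular": [0, 0, -0.015], "fingers": 1}, {"dp": [0, 0, -0.1], "angular": [0, 0, -0.015], "fingers": 1}, {"dp": [0, 0, -0.2], "angular": [0, 0, -0.05], "fingers": 1}, {"dp": [0, 0, -0.3], "angular": [0, 0, -0.1], "fingers": 1}, {"dp": [0, 0, -0.3], "angular": [0, 0, -0.1], "fingers": 1}]}}

```text
time: 34.55
tool_pos: [487.8, 324.5, 213.5]
tcp_rot: [179.9, 0.1, 170.0]
ft_force: [0.6, 0.4, -1.2]
finger_gap: 25.0
grip_force: 96.6
```

```bash
python3 plan.py did:0,0,-.3,-.1 to:595.8,304.6,210,171 to:595.8,304.6,153.3,171
```

```text
cmd [487.4 323.8 210.9 169.9]
to [595.8, 304.6, 210.0, 171.0] [-0.55, 0.0, 0.004, -0.006]
to [595.8, 304.6, 153.3, 171.0] [-0.0, 0.0, 0.284, 0.0]
```

{"name": "step_arm", "arguments": {"targets": [{"dp": [-0.12, 0, 0], "angular": [0, 0, -0.006], "fingers": 1}, {"dp": [-0.3, 0, 0], "angular": [0, 0, -0.006], "fingers": 1}, {"dp": [-0.45, 0, 0], "angular": [0, 0, -0.006], "fingers": 1}, {"dp": [-0.55, 0, 0], "angular": [0, 0, -0.006], "fingers": 1}, {"dp": [-0.55, 0, 0], "angular": [0, 0, -0.006], "fingers": 1}, {"dp": [-0.55, 0, 0.1], "angular": [0, 0, -0.006], "fingers": 1}, {"dp": [-0.55, 0, 0.2], "angular": [0, 0, -0.006], "fingers": 1}, {"dp": [-0.55, 0, 0.23], "angular": [0, 0, -0.006], "fingers": 1}]}}

```text
time: 35.55
tool_pos: [593.2, 304.2, 161.2]
tcp_rot: [-179.8, -0.3, 171.1]
ft_force: [-0.7, 0.1, -1.4]
finger_gap: 25.0
grip_force: 96.5
```

{"name": "step_arm", "arguments": {"targets": [{"dp": [0, 0, 0.02], "angular": [0, 0, 0], "fingers": 1}, {"dp": [0, 0, 0.035], "angular": [0, 0, 0], "fingers": 1}, {"dp": [0, 0, 0.045], "angular": [0, 0, 0], "fingers": 1}, {"dp": [0, 0, 0.055], "angular": [0, 0, 0], "fingers": 1}, {"dp": [0, 0, 0.06], "angular": [0, 0, 0], "fingers": 1}, {"dp": [0, 0, 0.06], "angular": [0, 0, 0], "fingers": 1}, {"dp": [0, 0, 0.06], "angular": [0, 0, 0], "fingers": 1}, {"dp": [0, 0, 0.06], "angular": [0, 0, 0], "fingers": 1}]}}

```text
time: 36.55
tool_pos: [595.6, 304.6, 153.0]
tcp_rot: [180.0, 0.0, 171.1]
ft_force: [-0.1, -0.5, -1.0]
finger_gap: 25.0
grip_force: 96.5
```

```bash
python3 plan.py did:-.55,0,.23,-.006 did:0,0,.06,0; python3 st.py
```

```text
cmd [595.7 304.6 164.9 171. ]
cmd [595.7 304.6 152.9 171. ]
36.55 [595.6 304.6 153. ] [180.    0.  171.1] f [-0.1 -0.5 -1. ] tool fx,fy 0.1 -0.6 T [-0.    0.01  0.03] j1,6 [ 23. -58.] 25.0
```

Seated in TL's slot with no load. Now turn clockwise 20° to test it.

{"name": "step_arm", "arguments": {"targets": [{"dp": [0, 0, 0.01], "angular": [0, 0, 0.02], "fingers": 1}, {"dp": [0, 0, 0.01], "angular": [0, 0, 0.04], "fingers": 1}, {"dp": [0, 0, 0.01], "angular": [0, 0, 0.06], "fingers": 1}, {"dp": [0, 0, 0.01], "angular": [0, 0, 0.08], "fingers": 1}, {"dp": [0, 0, 0.01], "angular": [0, 0, 0.1], "fingers": 1}, {"dp": [0, 0, 0.01], "angular": [0, 0, 0.115], "fingers": 1}, {"dp": [0, 0, 0.01], "angular": [0, 0, 0.115], "fingers": 1}, {"dp": [0, 0, 0.01], "angular": [0, 0, 0.115], "fingers": 1}]}}

```text
time: 37.55
tool_pos: [595.5, 304.9, 151.0]
tcp_rot: [180.0, -0.0, 150.4]
ft_force: [0.3, 2.2, -0.7]
finger_gap: 24.8
grip_force: 96.8
```

```bash
python3 plan.py did:0,0,.01,.115; python3 st.py
```

```text
cmd [595.7 304.6 150.9 150.3]
37.55 [595.5 304.9 151. ] [180.   -0.  150.4] f [ 0.3  2.2 -0.7] tool fx,fy 0.8 2.1 T [0.38 0.05 0.67] j1,6 [ 23. -38.] 24.8
```

{"name": "step_arm", "arguments": {"targets": [{"dp": [0, 0, 0], "angular": [0, 0, -0.025], "fingers": 1}, {"dp": [0, 0, 0], "angular": [0, 0, -0.025], "fingers": 1}, {"dp": [0, 0, -0.03], "angular": [0, 0, -0.025], "fingers": 1}, {"dp": [0, 0, -0.15], "angular": [0, 0, -0.025], "fingers": 1}, {"dp": [0, 0, -0.35], "angular": [0, 0, -0.025], "fingers": 1}, {"dp": [0, 0, -0.55], "angular": [0, 0, -0.025], "fingers": 1}, {"dp": [0, 0, -0.775], "angular": [0, 0, -0.025], "fingers": 1}, {"dp": [0, 0, -0.775], "angular": [0, 0, -0.025], "fingers": 1}]}}

```text
time: 38.55
tool_pos: [597.5, 305.2, 312.4]
tcp_rot: [179.6, 0.4, 154.7]
ft_force: [0.3, 0.7, -0.3]
finger_gap: 24.8
grip_force: 96.9
```

```bash
python3 plan.py did:0,0,-.775,-.025 to:490,160,306,92 to:460,-30,306,92 to:533.8,-215.4,306,92; python3 st.py
```

```text
cmd [595.7 304.6 305.9 154.8]
to [490.0, 160.0, 306.0, 92.0] [0.17, -0.879, -0.001, 0.349]
to [460.0, -30.0, 306.0, 92.0] [-0.944, -0.183, 0.0, -0.0]
to [533.8, -215.4, 306.0, 92.0] [-0.939, 0.337, 0.0, -0.0]
38.55 [597.5 305.2 312.4] [179.6   0.4 154.7] f [ 0.3  0.7 -0.3] tool fx,fy 0.0 0.7 T [-0.03 -0.02  0.02] j1,6 [ 23. -42.] 24.8
```

{"name": "step_arm", "arguments": {"targets": [{"dp": [0.03, -0.17, 0], "angular": [0, 0, 0.05], "fingers": 1}, {"dp": [0.065, -0.34, 0], "angular": [0, 0, 0.1], "fingers": 1}, {"dp": [0.1, -0.52, 0], "angular": [0, 0, 0.15], "fingers": 1}, {"dp": [0.135, -0.7, 0], "angular": [0, 0, 0.2], "fingers": 1}, {"dp": [0.17, -0.879, 0], "angular": [0, 0, 0.25], "fingers": 1}, {"dp": [0.17, -0.879, 0], "angular": [0, 0, 0.3], "fingers": 1}, {"dp": [0.17, -0.879, 0], "angular": [0, 0, 0.349], "fingers": 1}, {"dp": [0.17, -0.879, 0], "angular": [0, 0, 0.349], "fingers": 1}]}}

```text
time: 39.55
tool_pos: [489.7, 159.6, 305.2]
tcp_rot: [-179.9, 0.0, 92.0]
ft_force: [-0.3, 0.7, -2.4]
finger_gap: 25.0
grip_force: 96.8
```

{"name": "step_arm", "arguments": {"targets": [{"dp": [-0.2, -0.04, 0], "angular": [0, 0, 0], "fingers": 1}, {"dp": [-0.4, -0.08, 0], "angular": [0, 0, 0], "fingers": 1}, {"dp": [-0.6, -0.12, 0], "angular": [0, 0, 0], "fingers": 1}, {"dp": [-0.8, -0.16, 0], "angular": [0, 0, 0], "fingers": 1}, {"dp": [-0.944, -0.183, 0], "angular": [0, 0, 0], "fingers": 1}, {"dp": [-0.944, -0.183, 0], "angular": [0, 0, 0], "fingers": 1}, {"dp": [-0.944, -0.183, 0], "angular": [0, 0, 0], "fingers": 1}, {"dp": [-0.944, -0.183, 0], "angular": [0, 0, 0], "fingers": 1}]}}

```text
time: 40.55
tool_pos: [460.2, -29.3, 305.7]
tcp_rot: [-180.0, -0.0, 92.1]
ft_force: [-0.3, 0.0, -1.1]
finger_gap: 25.0
grip_force: 96.7
```

```bash
python3 plan.py did:.17,-.879,0,.349 did:-.944,-.183,0,0 to:533.8,-215.4,316,92; python3 camview.py pics/v3.png 1;python3 - <<'E'
from h import *
p=np.array([460,-30,305.9]);g=np.mean([snapshot('side').astype(float) for _ in range(3)],0).mean(2)
for z in(-135,-120,-110,-90,-70,-50,-42):
    u,v=proj('side',p+[0,0,z]);print(z,round(u,1),round(v,1),int(u)-9,g[int(round(v)),int(u)-9:int(u)+12].round().astype(int).tolist())
E
```

```text
cmd [490.1 160.  305.9  92. ]
cmd [460.  -30.  305.9  92. ]
to [533.8, -215.4, 316.0, 92.0] [-0.939, 0.337, -0.051, -0.0]
[(-43.4, -2, -0.5), (-43.4, 0, -0.5), (-43.2, 2, -0.5)]
[(-75.6, -2, 0.0), (-75.4, 0, 0.0), (-75.2, 2, 0.0)]
[(-67.6, 2, -0.5), (-67.6, 4, -0.5), (-67.1, 0, -0.5)]
[(-77.3, -2, 0.0), (-77.1, -2, -0.5), (-77.1, 0, 0.0)]
40.75
-135 288.0 233.5 279 [66, 64, 60, 59, 58, 59, 61, 60, 58, 57, 56, 57, 57, 57, 58, 59, 58, 58, 59, 58, 59]
-120 287.7 226.6 278 [90, 95, 98, 101, 103, 107, 108, 104, 96, 89, 83, 76, 66, 63, 75, 95, 111, 116, 114, 110, 106]
-110 287.5 221.9 278 [68, 73, 77, 79, 80, 83, 87, 89, 85, 79, 67, 63, 64, 76, 93, 100, 101, 100, 101, 101, 104]
-90 287.1 212.4 278 [88, 98, 101, 103, 105, 104, 102, 99, 89, 75, 65, 62, 65, 79, 93, 98, 98, 98, 100, 102, 104]
-70 286.6 202.7 277 [57, 68, 76, 77, 76, 75, 77, 83, 82, 75, 67, 63, 62, 72, 89, 97, 99, 94, 88, 86, 84]
-50 286.2 192.8 277 [59, 51, 35, 24, 22, 22, 21, 17, 11, 9, 9, 8, 6, 5, 8, 5, 5, 10, 23, 50, 75]
-42 286.0 188.7 277 [61, 56, 41, 24, 10, 8, 8, 8, 4, 6, 4, 5, 7, 4, 9, 6, 6, 10, 40, 84, 118]
```

View pics/v3.png

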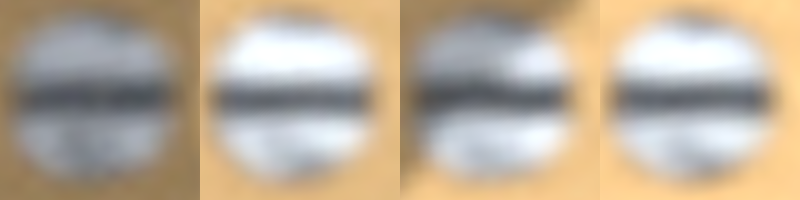

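All four slots now read the same angle (-2 to +3°), each at its clockwise stop, confirmed by torque. Returning the driver.

{"name": "step_arm", "arguments": {"targets": [{"dp": [0, 0.08, -0.05], "angular": [0, 0, 0], "fingers": 1}, {"dp": [-0.2, 0.16, -0.05], "angular": [0, 0, 0], "fingers": 1}, {"dp": [-0.4, 0.25, -0.05], "angular": [0, 0, 0], "fingers": 1}, {"dp": [-0.6, 0.337, -0.05], "angular": [0, 0, 0], "fingers": 1}, {"dp": [-0.8, 0.337, -0.05], "angular": [0, 0, 0], "fingers": 1}, {"dp": [-0.925, 0.337, -0.05], "angular": [0, 0, 0], "fingers": 1}, {"dp": [-0.925, 0.337, -0.05], "angular": [0, 0, 0], "fingers": 1}, {"dp": [-0.925, 0.337, -0.05], "angular": [0, 0, 0], "fingers": 1}]}}

```text
time: 41.9
tool_pos: [534.1, -212.1, 315.7]
tcp_rot: [-180.0, -0.0, 92.0]
ft_force: [-0.4, 0.4, -0.5]
finger_gap: 25.2
grip_force: 96.6
```

```bash
python3 plan.py did:-.925,.337,-.05,0 to:533.8,-213,206,92;python3 st.py; python3 - <<'E'
from h import *
p=np.array([533.8,-212.7,315.9]);g=np.mean([snapshot('side').astype(float) for _ in range(3)],0).mean(2)
print([d['at'] for d in pinpoint('side','driver')],proj('side',p-[0,0,139]))
for z in(-130,-110,-90,-70,-50,-42):
    u,v=proj('side',p+[0,0,z]);print(z,round(u,1),round(v,1),int(u)-9,g[int(round(v)),int(u)-9:int(u)+12].round().astype(int).tolist())
e=proj('side',p-[0,10,139])-proj('side',p-[0,0,139]);print(e)
E
```

```text
cmd [ 533.8 -212.5  315.9   92. ]
to [533.8, -213.0, 206.0, 92.0] [-0.002, -0.0, 0.549, -0.0]
41.9 [ 534.1 -212.1  315.7] [-180.   -0.   92.] f [-0.4  0.4 -0.5] tool fx,fy 0.5 -0.4 T [-0.02  0.03  0.03] j1,6 [-27. -29.] 25.2
[[378.9, 269.7]] [381.06681754 272.88445449]
-130 381.4 268.5 372 [13, 16, 14, 11, 14, 21, 38, 55, 59, 59, 58, 60, 58, 59, 64, 87, 113, 127, 134, 135, 138]
-110 382.1 258.7 373 [106, 98, 93, 89, 86, 83, 86, 86, 81, 72, 66, 66, 75, 99, 123, 133, 136, 137, 137, 135, 136]
-90 382.9 248.6 373 [135, 136, 136, 137, 137, 136, 136, 133, 121, 97, 76, 67, 68, 86, 111, 130, 134, 135, 136, 137, 136]
-70 383.7 238.3 374 [136, 136, 134, 135, 135, 137, 136, 131, 116, 89, 70, 64, 70, 89, 114, 130, 135, 135, 136, 136, 136]
-50 384.4 227.7 375 [112, 77, 41, 28, 27, 26, 21, 17, 14, 8, 9, 9, 11, 8, 9, 8, 8, 6, 7, 19, 41]
-42 384.8 223.3 375 [76, 60, 38, 17, 7, 8, 6, 8, 8, 5, 5, 5, 6, 7, 7, 7, 7, 3, 6, 15, 33]
[3.61625623 3.38134064]
```

{"name": "step_arm", "arguments": {"targets": [{"dp": [0, 0, 0.1], "angular": [0, 0, 0], "fingers": 1}, {"dp": [0, 0, 0.22], "angular": [0, 0, 0], "fingers": 1}, {"dp": [0, 0, 0.34], "angular": [0, 0, 0], "fingers": 1}, {"dp": [0, 0, 0.46], "angular": [0, 0, 0], "fingers": 1}, {"dp": [0, 0, 0.58], "angular": [0, 0, 0], "fingers": 1}, {"dp": [0, 0, 0.68], "angular": [0, 0, 0], "fingers": 1}, {"dp": [0, 0, 0.75], "angular": [0, 0, 0], "fingers": 1}, {"dp": [0, 0, 0.75], "angular": [0, 0, 0], "fingers": 1}]}}

```text
time: 43.1
tool_pos: [533.2, -212.1, 164.3]
tcp_rot: [-179.9, -0.1, 92.0]
ft_force: [0.0, 0.4, -1.3]
finger_gap: 24.9
grip_force: 96.7
```

```bash
python3 plan.py did:0,0,.75,0;python3 st.py
```

```text
cmd [ 533.8 -212.5  165.9   92. ]
43.1 [ 533.2 -212.1  164.3] [-1.799e+02 -1.000e-01  9.200e+01] f [ 0.   0.4 -1.3] tool fx,fy 0.4 0.0 T [ 0.   -0.04 -0.02] j1,6 [-27. -29.] 24.9
```

Freely in the hole. Lower the last 11 mm to contact.

{"name": "step_arm", "arguments": {"targets": [{"dp": [0, 0, 0.02], "angular": [0, 0, 0], "fingers": 1}, {"dp": [0, 0, 0.035], "angular": [0, 0, 0], "fingers": 1}, {"dp": [0, 0, 0.045], "angular": [0, 0, 0], "fingers": 1}, {"dp": [0, 0, 0.05], "angular": [0, 0, 0], "fingers": 1}, {"dp": [0, 0, 0.055], "angular": [0, 0, 0], "fingers": 1}, {"dp": [0, 0, 0.055], "angular": [0, 0, 0], "fingers": 1}, {"dp": [0, 0, 0.055], "angular": [0, 0, 0], "fingers": 1}, {"dp": [0, 0, 0.055], "angular": [0, 0, 0], "fingers": 1}]}}

```text
time: 44.1
tool_pos: [534.2, -212.7, 156.0]
tcp_rot: [180.0, 0.0, 92.0]
ft_force: [-2.2, 0.7, 5.8]
finger_gap: 25.1
grip_force: 97.9
```

```bash
python3 plan.py did:0,0,.055,0;python3 st.py
```

```text
cmd [ 533.8 -212.5  154.9   92. ]
44.1 [ 534.2 -212.7  156. ] [180.   0.  92.] f [-2.2  0.7  5.8] tool fx,fy 0.8 -2.2 T [ 0.27  0.69 -0.03] j1,6 [-27. -29.] 25.1
```

Contact on the collar (+6 N). Open the fingers, then lift.

{"name": "step_arm", "arguments": {"targets": [{"dp": [0, 0, 0], "angular": [0, 0, 0], "fingers": 0.5}, {"dp": [0, 0, 0], "angular": [0, 0, 0], "fingers": 0.3}, {"dp": [0, 0, 0], "angular": [0, 0, 0], "fingers": 0}, {"dp": [0, 0, 0], "angular": [0, 0, 0], "fingers": 0}, {"dp": [0, 0, 0], "angular": [0, 0, 0], "fingers": 0}, {"dp": [0, 0, 0], "angular": [0, 0, 0], "fingers": 0}, {"dp": [0, 0, 0], "angular": [0, 0, 0], "fingers": 0}, {"dp": [0, 0, 0], "angular": [0, 0, 0], "fingers": 0}]}}

```text
time: 45.1
tool_pos: [534.0, -212.6, 154.9]
tcp_rot: [-180.0, 0.0, 92.0]
ft_force: [0.7, 1.0, 0.2]
finger_gap: 85.5
grip_force: 0.0
```

{"name": "step_arm", "arguments": {"targets": [{"dp": [0, 0, -0.03], "angular": [0, 0, 0], "fingers": 0}, {"dp": [0, 0, -0.1], "angular": [0, 0, 0], "fingers": 0}, {"dp": [0, 0, -0.25], "angular": [0, 0, 0], "fingers": 0}, {"dp": [0, 0, -0.45], "angular": [0, 0, 0], "fingers": 0}, {"dp": [0, -0.2, -0.65], "angular": [0, 0, 0], "fingers": 0}, {"dp": [0, -0.45, -0.65], "angular": [0, 0, 0], "fingers": 0}, {"dp": [0, -0.7, -0.65], "angular": [0, 0, 0], "fingers": 0}, {"dp": [0, -0.7, -0.65], "angular": [0, 0, 0], "fingers": 0}]}}

```text
time: 46.1
tool_pos: [392.1, -217.7, 286.4]
tcp_rot: [179.9, 0.1, 91.9]
ft_force: [0.6, -0.4, 0.5]
finger_gap: 85.4
grip_force: 0.0
```

```bash
python3 st.py; python3 - <<'E'
from fitd import *
print(fitdriver(('top',),533,-212,15)); print(fitdriver(('side',),533,-212,15))
a=np.load('side.npy')
for n in('top','side'):
    for l,z in(('driver_grip',173),('oil',0),('glue',18),('jar',0)): print(n,l,[(round(d['conf'],2),d['at'],ray(n,d['at'],z)[:2].round(1)) for d in pinpoint(n,l)[:1]])
E
```

```text
46.1 [ 392.1 -217.7  286.4] [1.799e+02 1.000e-01 9.190e+01] f [ 0.6 -0.4  0.5] tool fx,fy -0.4 0.6 T [-0.    0.02  0.04] j1,6 [-36. -37.] 85.4
top (np.int64(414), np.int64(255), np.int64(453), np.int64(284)) 381 0.88
(array([ 533. , -211.3,   -1.2]), np.float64(24.515625), [np.float32(381.0)])
side (np.int64(366), np.int64(251), np.int64(401), np.int64(318)) 951 0.57
(array([ 536.2, -213.2,  -17.6]), np.float64(155.15625), [np.float32(951.0)])
top driver_grip [(0.67, [433.4, 268.4], array([ 533.3, -208.6]))]
top oil [(0.61, [316.1, 236.3], array([6.141e+02, 2.000e-01]))]
top glue [(0.83, [212.0, 279.7], array([528.3, 217.7]))]
top jar [(0.97, [382.9, 320.0], array([ 434.5, -134.5]))]
side driver_grip [(0.77, [379.9, 277.7], array([ 528., -218.]))]
side oil [(0.67, [349.1, 271.2], array([614. ,  -1.2]))]
side glue [(0.31, [309.9, 344.8], array([ 429.9, -157.8]))]
side jar [(0.96, [309.3, 341.5], array([ 441.3, -135. ]))]
```

```bash
python3 -c "
from bench import hand_in
print(hand_in())"
```

```text
the job is handed in; nothing more can be done
None
```

I handed the job in with all four cams at their clockwise hard stops (felt as torque; three needed turning, the +x/+y one was already home) and the driver back upright in the middle hole, released. At those stops the slots look square to the legs in the camera images, not parallel as your description says, and `hand_in()` returned no verdict, so I can't say whether it passed.

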